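# Roll-test three rollers and reject the one that rocks

## Robot

A 6-joint arm with a two-finger parallel gripper is mounted at the origin on the work surface. World frame = base frame: x ahead of the robot, y to its left, z up, the work surface at z = 0. Lengths are in mm, angles in degrees, forces in N, time in s.
With the tool pointing down it reaches from about 350 to 850 mm from the base axis. Payload 8.1 kg.
Tool frame: the origin (TCP) lies midway between the tips of the shut fingers; the grasp point (between the pads) lies 19 mm behind it; z points along the fingers, x is the direction in which the jaws open and shut, and the axes are right-handed (so a half turn about z gives the same grasp; the last joint's range is limited). The gripper opens to 85 mm and grips with 20 to 120 N. Pads are 22 mm wide; open, the fingers measure 114 mm over their backs; the gripper's body (76 mm by 85 mm) begins 54 mm behind the grasp point. The pads swing forward as they close: fully open they stand 13 mm farther back than shut.
Start: joints at [-73.075, 7.471, 85.268, -0, 87.261, -4.893], TCP at [223.018, -557.017, 231.292] pointing down, gripper open.
Joint ranges: [-169.43, 169.43], [-51.17, 129.36], [1.28, 143.12], [-76.62, 256.62], [0, 156.53], [-152.29, 152.29]. Speed limits (degrees/s): [136.94, 136.94, 159.86, 180, 180, 180].

## Interface

Orientations are given as [roll, pitch, yaw] about the fixed x, y, z axes, in that order (R = Rz(yaw) Ry(pitch) Rx(roll)).
In Python, from bench import monitor, cams, r gives the robot as it stands.
- The arm moves only by the tool jog_arm, never from a script. Its arguments are lists of equal length, an entry for each row: "offset": the shift along the tool's x, y, z in mm, a list of three; "delta_rot": the turn, a rotation vector about the tool's x, y, z in degrees, a list of three; "jaw": the opening in per cent of the stroke, from 0 (shut) to 100 (fully open). In form: {"offset": [[x, y, z], ...], "delta_rot": [[rx, ry, rz], ...], "jaw": [jaw, ...]}. A call has 1 to 20 rows; each row shifts and turns the pose as measured when the row begins, along the tool's axes as they then stand; what a row does not reach is not made up. A row lasts 1/10 s, in which the tool goes at most 50 mm and 8.59 degrees, less where a joint would pass 70% of its speed; a pose out of reach is approached as far as the arm can. A call is refused whole if a number of a shift passes 50 or a number of a turn 8.59, either way. A call with a gripper value outside its range is refused whole. The fingers move at their own pace and stop on an object; "newtons" is the grip in N (left out, the last holds). Time passes only in rows, so rows that do not move let the fingers close. It gives the time, the measured TCP pose, the force and the opening at its end, in the units of the state.
- monitor.sense(): the state, without advancing time (a new reading comes with each control period).
- cams.snapshot(name): name is "scene" or "top"; returns (picture, depth): 480x640x3 uint8, red, green, blue; 480x640 float32, mm along the optical axis (not along the pixel's ray), 0 where there is no reading.
- cams.camera_model(name): a dict with "K" (3x3 intrinsics, pixels), "camera_from_world" (4x4, takes a point from world to camera coordinates). Camera axes: x right, y down, z forward; pixel columns grow to the right and rows downward; lengths in mm; the calibration is good to about 2 mm. A picture is of the moment at which its call begins. camera_model takes no time and is no camera call.
- r.hand_in(): hands the job in, once; it reports no verdict.
The state is a dict: "time": time; "joint_pos": joint angles; "qd": joint speeds; "joint_efforts": joint torques, N m; "tool_pos": TCP position; "tcp_rot": TCP orientation; "ft_force": force on the tool from outside, world axes, zero at the start; "wrist_torque": the same for the moment, N m; "finger_gap": finger opening in mm.
Only numpy, scipy, OpenCV 4.12 (cv2) and the standard library are available. Lean on these libraries where they do the work, as an engineer would, in place of code of your own. Each camera call takes 0.05 s, during which the arm holds its last target.

## Task

Roll each of the three black rollers along its lane of the grey plate with a gentle push, through at least half a turn, and feel how it runs. The two that roll evenly must be rolled on, without being squeezed or lifted, until they drop into the yellow trough at the plate's far edge; the one that balks and then lurches is to be picked up and laid, not dropped, flat in the red tray. Do not press on the plate, and leave everything else on the table where it is.

Things in the scene. Friction and masses are not known exactly. Their poses are not given: they have to be found in the camera images.
- plate: Fixed flat rolling plate. Origin: centre of its underside, on the table; x away from the robot, towards the trough; y left; z up. Grey grippy rubber deck (friction about 0.9): x = -130 to +85 mm, y = -190 to +190 mm, top at z = 14 mm. At the near edge a metal lip, x = -138 to -130 mm, top at z = 18 mm. White lines part three lanes along x, 125 mm apart, with one roller on each.
- trough (a point): Middle of the floor of the yellow trough along the plate's whole far edge (plate x = 108 mm, y = 0, z = 10 mm: 4 mm below the deck). Its floor runs from plate x = 85 to 131 mm; then comes a dark lip to x = 139 mm, top at z = 16 mm (2 mm above the deck). Axes as the plate's.
- lane_left (a point): Point on the deck's surface (plate x = -70, y = +125, z = 14 mm) where the left roller starts: its middle within 9 mm of this in x and 6 mm in y, its axis 20 mm above, along the plate's y within 0.05 rad. This point is fixed to the plate. Rollers: glossy black cylinders, 40 mm diameter, 70 mm long, thin red discs on the ends, 0.53 to 0.77 kg, alike to the eye; one turn is 126 mm of travel.
- lane_mid (a point): The same for the middle lane (plate y = 0). Of the three rollers, two are sound: in slow rolling they take a steady push below 1 N, do not press back when the finger stops, and stay where they are left. Friction of a roller on fingers is low (about 0.25).
- lane_right (a point): The same for the right lane (plate y = -125 mm). In one of the three rollers, whichever, the core is 8 mm off centre, at first straight below the axis: pushed slowly by the flat of a finger it resists with 2.5 to 6 N a quarter turn on (32 mm), presses back with 1 to 2.5 N if the finger stops there, and past the half turn runs ahead by itself.
- reject_tray: Fixed red open tray, 150 mm (x) by 130 mm (y), 30 mm high, walls and floor 5 mm thick; origin: centre of its underside. A blue tray of the same size stands on the other side of the plate and is not used. Other bystanders to leave alone: a screwdriver and a wrench near the robot, a cup and a bottle beyond the plate.
- tape: Red ring of tape, 90 mm across, 25 mm high; a bystander, to be left where it is. Origin: centre of its underside.
- end_cap: Red plastic end cap, 36 mm across, 12 mm high; a bystander, to be left where it is. Origin: centre of its underside.

How it is judged (in metres and radians):
On the way:
1. the off-centre roller has been rolled at least 50 mm along the deck (while lying on the plate) (distance of roll_r_c0 from where it was at the start of the episode above 0.05 m and z of roll_r_c0 in the frame of plate below 0.04 m and height (world z) of roll_r_c0 below 0.04 m and x of roll_r_c0 in the frame of plate between -0.14 and 0.12 m and y of roll_r_c0 in the frame of plate between -0.175 and 0.175 m), for 0.05 s.
At the end, for the whole second after the job is handed in: Both sound rollers lie at rest in the yellow trough (axis 98 to 118 mm ahead of the plate's centre, down on the trough floor), and the off-centre roller lies at rest, flat on the floor of the red tray, all released (x of roll_p_c0 in the frame of plate between 0.098 and 0.118 m and y of roll_p_c0 in the frame of plate between -0.175 and 0.175 m and z of roll_p_c0 in the frame of plate between 0.026 and 0.034 m and x of roll_q_c0 in the frame of plate between 0.098 and 0.118 m and y of roll_q_c0 in the frame of plate between -0.175 and 0.175 m and z of roll_q_c0 in the frame of plate between 0.026 and 0.034 m and x of roll_r_c0 in the frame of reject_tray between -0.065 and 0.065 m and y of roll_r_c0 in the frame of reject_tray between -0.055 and 0.055 m and z of roll_r_c0 in the frame of reject_tray between 0.02 and 0.031 m and linear speed of each of roll_p, roll_q, roll_r below 0.03 m/s); the robot touches nothing.
It fails at once if a sound roller is lifted off the plate (its axis more than 60 mm above the table) (height (world z) of any of roll_p_c0, roll_q_c0 above 0.06 m).
It fails at once if the fingers push or squeeze a sound roller with more than 25 N (contact force between the fingers and roll_p_c0 above 25 N or contact force between the fingers and roll_q_c0 above 25 N).
It fails at once if the gripper presses on the rolling plate with more than 8 N (contact force between the arm and plate above 8 N).
It fails at once if the rejected roller is dropped or thrown (let go and faster than 0.7 m/s) (linear speed of roll_r above 0.7 m/s and contact force between the fingers and roll_r_c0 below 0.01 N).
It fails at once if a bystander is moved by more than 30 mm (distance of any of screwdriver, wrench, tape, pen_cup, glue, end_cap from where it was at the start of the episode above 0.03 m).
It also fails if it takes over 72 s, if anything falls off the work surface, if the arm or the gripper's body presses on something with over 40 N, if the wrist force passes 120 N, or if a joint passes its speed limit or range.

## Working session

There is one attempt and no reset: what is moved stays moved. The work goes in short steps, Python scripts to look and compute and a tool call to move; the robot and the scene stay as the last step left them, time stands still between calls to the robot, and variables do not carry over. Pictures are saved under pics/ and viewed, and the job is handed in when it is done.

Besides the shell and the picture viewer there is one more tool, called as name(argument=value, ...) on one line, values as JSON. jog_arm: Moves the arm, as the interface text tells. Its arguments: {"type":"object","properties":{"offset":{"type":"array","items":{"type":"array","items":{"type":"number"}}},"delta_rot":{"type":"array","items":{"type":"array","items":{"type":"number"}}},"jaw":{"type":"array","items":{"type":"number"}},"newtons":{"type":"number"}},"required":["offset","delta_rot","jaw"]}

```bash
ls; mkdir -p pics
python3 - <<'E'
from bench import monitor, cams, r
import cv2
s=monitor.sense(); print(s)
for n in("scene","top"):
    p,d=cams.snapshot(n); cv2.imwrite(f"pics/{n}0.png",p[:,:,::-1]); 
    import numpy as np
    np.savez(f"{n}0.npz",p=p,d=d)
    m=cams.camera_model(n); print(n,m)
E
```

```text
pics
{'time': 0.0, 'joint_pos': array([-7.30744972e+01,  7.51360312e+00,  8.53293689e+01, -2.17630542e-04,
        8.72611135e+01, -4.89406286e+00]), 'qd': array([0.04880647, 0.0416549 , 0.08803471, 0.00265273, 0.02185258,
       0.05809732]), 'joint_efforts': array([-8.16123211e-04, -5.69395566e+01, -5.00554097e+01, -4.14234119e-04,
        1.42987934e-02,  1.15494583e-05]), 'tool_pos': array([ 222.861492  , -556.48855925,  230.25925679]), 'tcp_rot': array([-1.79991337e+02,  1.03724600e-01, -6.81804159e+01]), 'ft_force': array([0.15022612, 0.37500653, 1.18308954]), 'wrist_torque': array([-0.02084307,  0.01116749, -0.00656288]), 'finger_gap': 85.53794648039437}
scene {'K': array([[572.27811404,   0.        , 325.36620673],
       [  0.        , 572.27811404, 240.80347381],
       [  0.        ,   0.        ,   1.        ]]), 'camera_from_world': array([[ 6.19965264e-01,  7.84612247e-01, -5.16662252e-03,
        -3.74532667e+02],
       [ 6.24123568e-01, -4.97123574e-01, -6.02775186e-01,
        -3.33323206e+02],
       [-4.75513243e-01,  3.70475066e-01, -7.97894342e-01,
         1.43180240e+03],
       [ 0.00000000e+00,  0.00000000e+00,  0.00000000e+00,
         1.00000000e+00]])}
top {'K': array([[548.53077804,   0.        , 323.20271459],
       [  0.        , 548.53077804, 238.31428703],
       [  0.        ,   0.        ,   1.        ]]), 'camera_from_world': array([[-1.70280241e-02, -9.99813004e-01, -9.16529673e-03,
         4.44973586e+00],
       [-9.80408034e-01,  1.84952504e-02, -1.96107148e-01,
         5.74701091e+02],
       [ 1.96239991e-01,  5.64641331e-03, -9.80539639e-01,
         1.19240352e+03],
       [ 0.00000000e+00,  0.00000000e+00,  0.00000000e+00,
         1.00000000e+00]])}
```

View pics/top0.png

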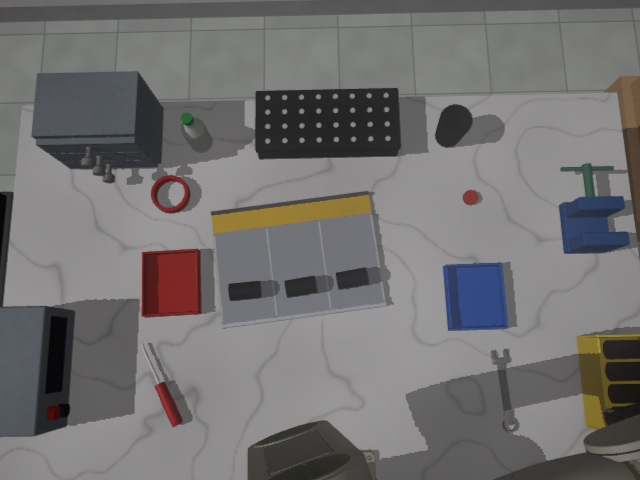

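View pics/scene0.png

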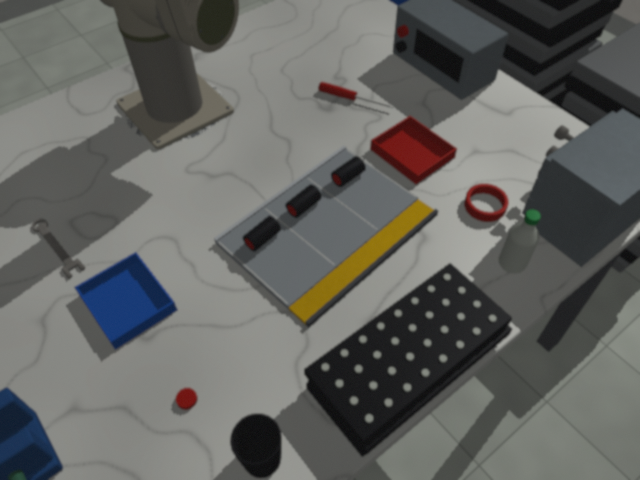

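The top view shows the plate at cols 213-385, rows 195-325, with its yellow trough on the far side. The rollers are near (245,290), (301,286) and (352,278), the red tray near (171,283), the tape at (170,194) and the end cap at (471,197).

```bash
cat > h.py <<'E'
import numpy as np, cv2
from bench import monitor, cams, r
def ray(name,uv,z):
    m=cams.camera_model(name); K=m["K"]; T=m["camera_from_world"]; R=T[:3,:3]; t=T[:3,3]
    uv=np.atleast_2d(uv).astype(float); c=-R.T@t
    d=np.c_[uv,np.ones(len(uv))]@np.linalg.inv(K).T@R
    return c+d*((z-c[2])/d[:,2])[:,None]
def blobs(mask,amin):
    n,l,s,c=cv2.connectedComponentsWithStats(mask.astype(np.uint8))
    return [(l==i,s[i],c[i]) for i in range(1,n) if s[i][4]>=amin]
def rect(mask):
    c,_=cv2.findContours(mask.astype(np.uint8),cv2.RETR_EXTERNAL,cv2.CHAIN_APPROX_NONE)
    return max(c,key=cv2.contourArea)[:,0,:]
E
python3 - <<'E'
from h import *
f=np.load("top0.npz"); p=f['p']; hsv=cv2.cvtColor(p,cv2.COLOR_RGB2HSV)
H,S,V=[hsv[...,i].astype(int) for i in range(3)]
roi=np.zeros(H.shape,bool); roi[180:335,205:395]=1
y=(abs(H-24)<8)&(S>120)&(V>80)&roi
for m,s,c in blobs(y,200):
    w=ray("top",rect(m),10)[:,:2].astype(np.float32); R=cv2.minAreaRect(w); print("yellow",s,R,cv2.boxPoints(R).round(1).tolist())
g=(S<60)&(V>90)&(V<165)&roi
print([ (s,c) for m,s,c in blobs(g,200)])
b=(V<60)&roi
for m,s,c in blobs(b,100):
    w=ray("top",rect(m),34)[:,:2].astype(np.float32); R=cv2.minAreaRect(w); print("blk",s,c,R)
red=((H<8)|(H>172))&(S>120)&(V>60)
for m,s,c in blobs(red,60):
    w=ray("top",rect(m),30)[:,:2].astype(np.float32); R=cv2.minAreaRect(w); print("red",s,c,R)
print(p[280,232:300:6].tolist(),p[300,190:240:5].tolist())
im=cv2.resize(p[180:340,130:400],None,fx=2.9,fy=2.9,interpolation=cv2.INTER_CUBIC); cv2.imwrite("pics/crop0.png",im[:,:,::-1])
E
```

```text
yellow [ 212  195  159   38 2880] ((646.1793823242188, 70.10328674316406), (44.92253875732422, 378.3509521484375), 6.653642654418945) [[602.0, 255.39999389648438], [645.7999877929688, -120.4000015258789], [690.4000244140625, -115.19999694824219], [646.5999755859375, 260.6000061035156]]
[(array([  205,   180,   190,   155, 23538], dtype=int32), array([300.45398929, 261.01499703]))]
blk [336 268  33  21 503] [352.08747515 278.01192843] ((485.39910888671875, -70.16732788085938), (38.18302536010742, 69.75434112548828), 9.326251029968262)
blk [285 276  32  21 507] [300.61932939 286.23865878] ((468.7304382324219, 47.64944839477539), (38.25807571411133, 69.40302276611328), 8.886940956115723)
blk [229 281  32  20 520] [244.28653846 290.39038462] ((461.5842590332031, 176.32000732421875), (38.02472686767578, 70.97659301757812), 4.70320987701416)
red [151 175  38  38 490] [169.29795918 193.14081633] ((695.7033081054688, 355.90863037109375), (93.585693359375, 84.84600067138672), 44.84036636352539)
red [463 190  15  14 155] [470.21290323 196.76774194] ((673.5181884765625, -354.0426330566406), (29
[... 169 characters left out ...]
28, 132.4767608642578), 2.561539888381958)
red [155 382  27  45 476] [168.09663866 403.98319328] ((215.74049377441406, 342.2268371582031), (96.55583953857422, 23.729326248168945), 26.358722686767578)
red [ 46 408   9  12  85] [ 49.98823529 413.27058824] ((198.9501190185547, 601.8811645507812), (16.676603317260742, 23.392730712890625), 87.90310668945312)
[[113, 114, 120], [113, 115, 120], [113, 114, 120], [110, 111, 116], [106, 107, 112], [108, 110, 114], [79, 80, 83], [108, 110, 115], [113, 115, 120], [67, 68, 71], [41, 41, 42], [43, 42, 44]] [[126, 40, 39], [127, 39, 38], [73, 42, 42], [97, 95, 95], [97, 95, 95], [146, 145, 145], [139, 138, 140], [114, 116, 120], [75, 76, 79], [65, 64, 68]]
```

View pics/crop0.png

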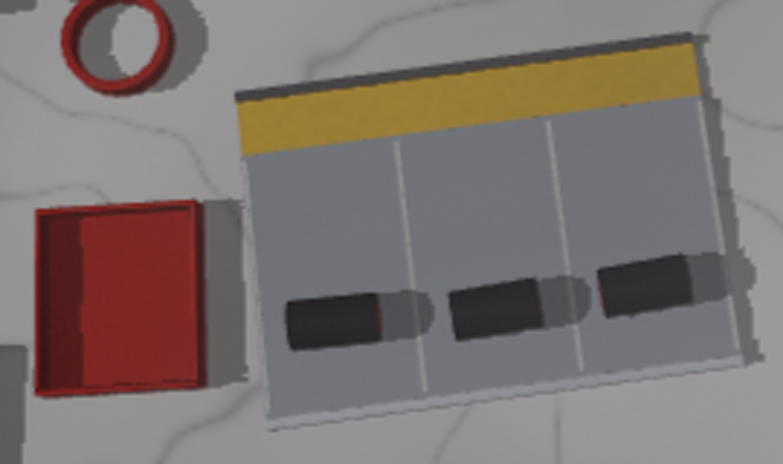

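Yellow measures 44.9 × 378 mm, against 46 × 380 given. The plate centre comes out at about (539, 58) with yaw 6.65°. The rollers are within tolerance of their lane points: right (485,-70, 9.3°), mid (469,48, 8.9°), left (462,176, 4.7°). The tray is at (484,346, 2.6°). I'll start by aligning the tool.

jog_arm(offset=[[0,0,0],[0,0,0],[0,0,0],[0,0,0],[0,0,0],[0,0,0],[0,0,0],[0,0,0],[0,0,0],[0,0,0]], delta_rot=[[0,0,-8.5],[0,0,-8.5],[0,0,-8.5],[0,0,-8.5],[0,0,-8.5],[0,0,-8.5],[0,0,-8.5],[0,0,-8.5],[0,0,-8.5],[0,0,0]], jaw=[100,100,100,100,100,100,100,100,100,100])

```text
time: 1.1
tool_pos: [221.8, -553.2, 223.8]
tcp_rot: [-179.3, 0.1, 9.5]
ft_force: [0.9, -0.4, -0.3]
finger_gap: 85.6
```

```bash
cat >> h.py <<'E'
from scipy.spatial.transform import Rotation as Ro
PC=np.array([538.9,57.6]); PY=np.radians(6.65)
def lanexy(x,y): 
    c,s=np.cos(PY),np.sin(PY); return PC+[c*x-s*y,s*x+c*y]
def toplate(p):
    c,s=np.cos(PY),np.sin(PY); d=np.array(p[:2])-PC; return np.array([c*d[0]+s*d[1],-s*d[0]+c*d[1]])
def go(x,y,z,yaw=None):
    s=monitor.sense(); R=Ro.from_euler('xyz',s['tcp_rot'],degrees=True)
    d=R.inv().apply(np.array([x,y,z])-s['tool_pos']); print("pos",s['tool_pos'].round(1),"rot",s['tcp_rot'].round(2),"F",s['ft_force'].round(2),"shift",d.round(1))
    if yaw is not None: print("rotvec",(R.inv()*Ro.from_euler('xyz',[180,0,yaw],degrees=True)).as_rotvec(degrees=True).round(2))
E
python3 -c "
from h import *
go(485,-70,150,9)"
```

```text
pos [ 221.8 -553.2  223.8] rot [-1.7927e+02  9.0000e-02  9.5100e+00] F [ 0.88 -0.35 -0.31] shift [ 339.5 -432.1   78.8]
rotvec [-0.73  0.1   0.51]
```

jog_arm(offset=[[28,-36,6],[28,-36,6],[28,-36,6],[28,-36,6],[28,-36,6],[28,-36,6],[28,-36,6],[28,-36,6],[28,-36,6],[28,-36,6],[28,-36,6],[28,-36,6],[0,0,0],[0,0,0]], delta_rot=[[-0.7,0,0.5],[0,0,0],[0,0,0],[0,0,0],[0,0,0],[0,0,0],[0,0,0],[0,0,0],[0,0,0],[0,0,0],[0,0,0],[0,0,0],[0,0,0],[0,0,0]], jaw=[100,100,100,100,100,100,100,100,100,100,100,100,100,100])

```text
time: 2.5
tool_pos: [505.8, -61.9, 144.7]
tcp_rot: [-179.8, 0.2, 4.8]
ft_force: [0.1, -0.1, 0.6]
finger_gap: 85.5
```

```bash
python3 -c "
from h import *
go(485,-70,22,9)"
```

```text
pos [505.8 -61.9 144.7] rot [-179.84    0.21    4.83] F [ 0.12 -0.13  0.61] shift [-21.    6.7 122.8]
rotvec [-0.17  0.2  -4.17]
```

jog_arm(offset=[[-21,6,20],[0,0,20],[0,0,0]], delta_rot=[[0,0,-4.2],[0,0,0],[0,0,0]], jaw=[100,100,100])

```text
time: 2.8
tool_pos: [484.3, -71.8, 104.5]
tcp_rot: [-179.9, 0.1, 8.7]
ft_force: [-0.6, -0.1, -1.3]
finger_gap: 85.5
```

```bash
python3 -c "
from h import *
go(485,-70,24,9)"
```

```text
pos [484.3 -71.8 104.5] rot [-1.7989e+02  1.5000e-01  8.6700e+00] F [-0.62 -0.07 -1.29] shift [ 1.2 -1.5 80.5]
rotvec [-0.11  0.15 -0.33]
```

jog_arm(offset=[[1,-1,20],[0,0,20],[0,0,20],[0,0,16],[0,0,0]], delta_rot=[[0,0,0],[0,0,0],[0,0,0],[0,0,0],[0,0,0]], jaw=[100,100,100,100,100])

```text
time: 3.3
tool_pos: [486.6, -76.5, 31.8]
tcp_rot: [179.9, -0.1, 7.7]
ft_force: [-0.5, 0.2, -0.3]
finger_gap: 85.5
```

```bash
python3 -c "
from h import *
go(485,-70,22,9)
p,d=cams.snapshot('scene'); cv2.imwrite('pics/s1.png',cv2.resize(p[100:300,180:460],None,fx=2.8,fy=2.8)[:,:,::-1])"
```

```text
pos [486.6 -76.5  31.8] rot [ 1.7993e+02 -1.2000e-01  7.6900e+00] F [-0.52  0.23 -0.27] shift [-0.7 -6.7  9.8]
rotvec [ 0.07 -0.12 -1.31]
```

View pics/s1.png

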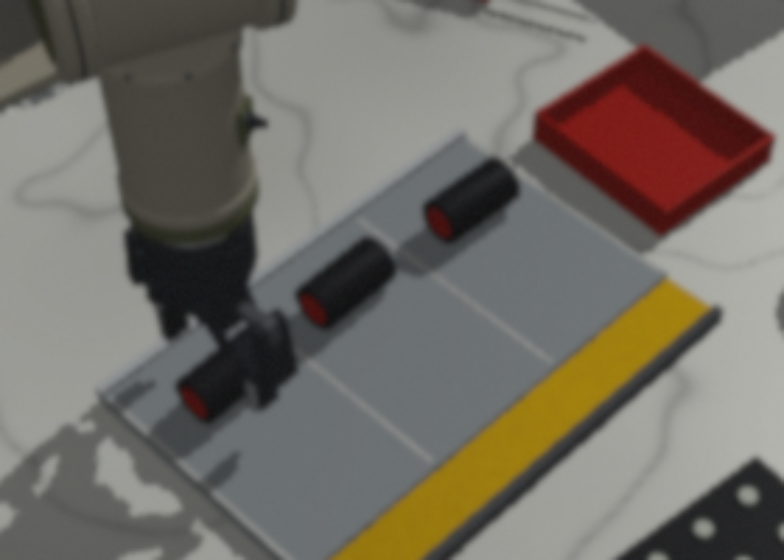

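jog_arm(offset=[[-1,-6.5,9],[0,0,0],[0,0,0],[0,0,0]], delta_rot=[[0,0,-1.2],[0,0,0],[0,0,0],[0,0,0]], jaw=[90,75,65,65], newtons=20)

```text
time: 3.75
tool_pos: [488.3, -71.4, 27.7]
tcp_rot: [179.8, -0.5, 8.8]
ft_force: [-0.5, 0.1, -0.4]
finger_gap: 55.3
```

```bash
python3 -c "
from h import *
go(485,-70,20,9)"
```

```text
pos [488.3 -71.4  27.7] rot [179.76  -0.51   8.85] F [-0.52  0.12 -0.4 ] shift [-3.1 -1.9  7.6]
rotvec [ 0.24 -0.51 -0.16]
```

jog_arm(offset=[[0,-1,6],[5,0,0],[5,0,0],[5,0,0],[5,0,0]], delta_rot=[[0,-0.4,0],[0,0,0],[0,0,0],[0,0,0],[0,0,0]], jaw=[65,65,65,65,65])

```text
time: 4.25
tool_pos: [509.8, -67.1, 22.0]
tcp_rot: [179.7, -0.1, 8.8]
ft_force: [1.3, -0.2, 0.4]
finger_gap: 55.7
```

```bash
python3 -c "
from h import *
go(485,-70,20,9)"
```

```text
pos [509.8 -67.1  22. ] rot [ 1.7973e+02 -1.2000e-01  8.8400e+00] F [ 1.3  -0.2   0.39] shift [-24.9  -1.    2. ]
rotvec [ 0.27 -0.12 -0.16]
```

jog_arm(offset=[[5,0,0],[5,0,0],[5,0,0]], delta_rot=[[0,0,0],[0,0,0],[0,0,0]], jaw=[65,65,65])

```text
time: 4.55
tool_pos: [526.3, -64.5, 22.0]
tcp_rot: [179.7, -0.1, 8.8]
ft_force: [-0.0, -1.2, 0.5]
finger_gap: 55.5
```

jog_arm(offset=[[0,0,0]], delta_rot=[[0,0,0]], jaw=[65])

```text
time: 4.65
tool_pos: [527.1, -64.5, 22.2]
tcp_rot: [179.7, -0.2, 8.9]
ft_force: [0.1, -0.7, 0.4]
finger_gap: 55.7
```

jog_arm(offset=[[0,0,0]], delta_rot=[[0,0,0]], jaw=[65])

```text
time: 4.75
tool_pos: [527.2, -64.4, 22.1]
tcp_rot: [179.7, -0.2, 8.9]
ft_force: [-0.5, 0.7, -0.1]
finger_gap: 55.7
```

```bash
python3 -c "
from h import *
go(485,-70,20,9)
p,d=cams.snapshot('scene'); cv2.imwrite('pics/s2.png',cv2.resize(p[100:300,180:460],None,fx=2.8,fy=2.8)[:,:,::-1])"
```

```text
pos [527.2 -64.4  22.1] rot [ 1.7972e+02 -1.6000e-01  8.8700e+00] F [-0.54  0.73 -0.08] shift [-42.6  -1.    2. ]
rotvec [ 0.28 -0.16 -0.13]
```

View pics/s2.png

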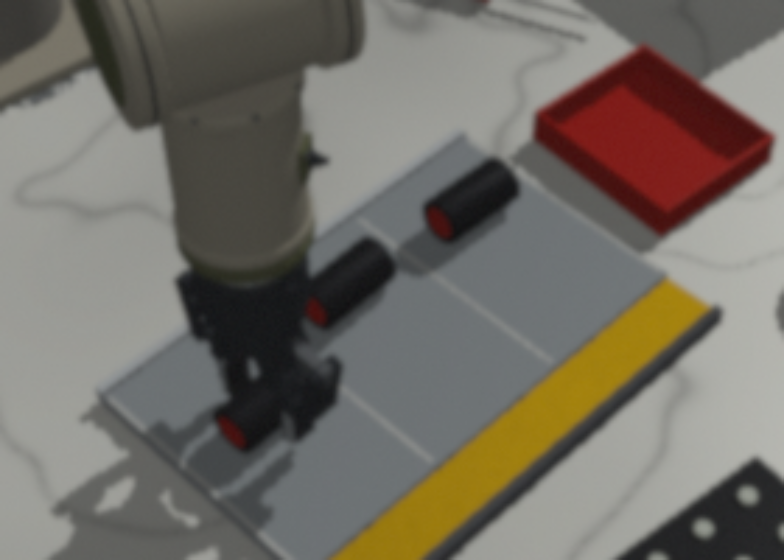

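```bash
python3 -c "
from h import *
a=ray('scene',[[180+200/2.8,100+400/2.8],[180+232/2.8,100+432/2.8]],34);print(a, [toplate(q) for q in a])"
```

```text
[[494.19631767 -99.45867334  34.        ]
 [531.29854077 -97.58254455  34.        ]] [array([ -62.59094049, -150.82513137]), array([ -25.52107478, -153.2582104 ])]
```

jog_arm(offset=[[5,0,0],[5,0,0],[5,0,0]], delta_rot=[[0,0,0],[0,0,0],[0,0,0]], jaw=[65,65,65])

```text
time: 5.1
tool_pos: [542.0, -62.1, 22.0]
tcp_rot: [179.7, -0.1, 8.8]
ft_force: [0.8, 0.6, -0.7]
finger_gap: 55.1
```

jog_arm(offset=[[5,0,0],[5,0,0],[5,0,0]], delta_rot=[[0,0,0],[0,0,0],[0,0,0]], jaw=[65,65,65])

```text
time: 5.4
tool_pos: [558.4, -59.6, 22.1]
tcp_rot: [179.7, -0.1, 8.8]
ft_force: [-0.8, 0.3, 0.3]
finger_gap: 55.3
```

jog_arm(offset=[[5,0,0],[5,0,0],[0,0,0]], delta_rot=[[0,0,0],[0,0,0],[0,0,0]], jaw=[65,65,65])

```text
time: 5.7
tool_pos: [570.1, -57.8, 22.2]
tcp_rot: [179.7, -0.2, 8.9]
ft_force: [-0.2, -0.6, 0.4]
finger_gap: 55.4
```

```bash
python3 -c "
from h import *
go(485,-70,20,9)
p,d=cams.snapshot('scene'); cv2.imwrite('pics/s3.png',cv2.resize(p[100:300,180:460],None,fx=2.8,fy=2.8)[:,:,::-1])"
```

```text
pos [570.1 -57.8  22.2] rot [ 1.7972e+02 -1.6000e-01  8.8500e+00] F [-0.15 -0.56  0.38] shift [-86.  -1.   2.]
rotvec [ 0.28 -0.16 -0.15]
```

View pics/s3.png

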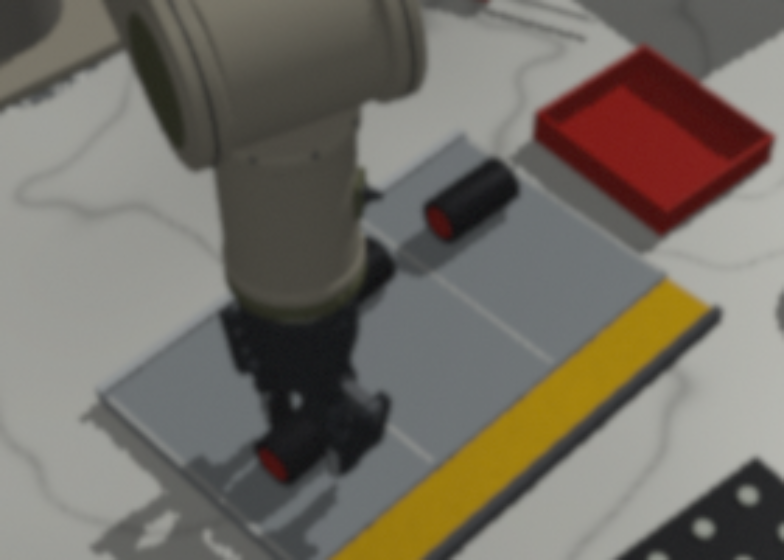

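jog_arm(offset=[[5,0,0],[5,0,0],[5,0,0],[5,0,0],[5,0,0],[5,0,0],[5,0,0],[5,0,0],[5,0,0],[5,0,0],[5,0,0],[5,0,0]], delta_rot=[[0,0,0],[0,0,0],[0,0,0],[0,0,0],[0,0,0],[0,0,0],[0,0,0],[0,0,0],[0,0,0],[0,0,0],[0,0,0],[0,0,0]], jaw=[65,65,65,65,65,65,65,65,65,65,65,65])

```text
time: 6.95
tool_pos: [633.2, -47.8, 21.8]
tcp_rot: [179.7, -0.1, 8.8]
ft_force: [-0.3, -0.1, -0.1]
finger_gap: 55.7
```

```bash
python3 -c "
from h import *
s=monitor.sense();print(toplate(s['tool_pos']))
go(*lanexy(106,-125),22,9)"
```

```text
[  81.48750135 -115.60356779]
pos [633.2 -47.8  21.8] rot [ 1.7974e+02 -7.0000e-02  8.8400e+00] F [-0.3  -0.1  -0.05] shift [24.1 10.3 -0.1]
rotvec [ 0.26 -0.07 -0.16]
```

jog_arm(offset=[[5,0,0],[5,0,0],[5,0,0],[5,0,0],[2,0,0],[0,0,0],[0,0,0]], delta_rot=[[0,0,0],[0,0,0],[0,0,0],[0,0,0],[0,0,0],[0,0,0],[0,0,0]], jaw=[65,65,65,65,65,65,65])

```text
time: 7.65
tool_pos: [658.0, -44.0, 21.9]
tcp_rot: [179.7, -0.1, 8.9]
ft_force: [0.8, 0.9, 0.7]
finger_gap: 55.6
```

```bash
python3 -c "
from h import *
s=monitor.sense();print(toplate(s['tool_pos']),s['ft_force'])
for n in ('scene','top'):
  p,d=cams.snapshot(n); np.savez(n+'4.npz',p=p,d=d)
  a=p[100:300,180:460] if n=='scene' else p[170:370,200:480]
  cv2.imwrite('pics/%s4.png'%n,cv2.resize(a,None,fx=2.8,fy=2.8)[:,:,::-1])"
```

```text
[ 106.50626502 -114.6678988 ] [0.84771006 0.93792324 0.66049773]
```

View pics/scene4.png

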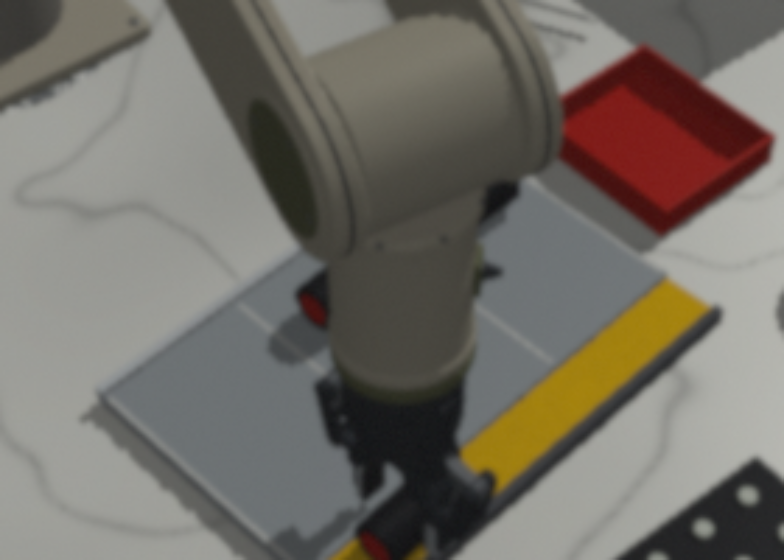

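The picture shows the right roller (disc at crop (375,545)) down in the yellow trough. Next I open, lift and move to the middle lane.

jog_arm(offset=[[0,0,0],[0,0,0],[0,0,-10],[0,0,-30],[0,0,-40],[0,0,-20],[-48,0,0],[-48,0,0],[-48,0,0],[-27,-35,0],[0,-40,0],[0,-42,0],[0,0,0],[0,0,0]], delta_rot=[[0,0,0],[0,0,0],[0,0,0],[0,0,0],[0,0,0],[0,0,0],[0,0,0],[0,0,0],[0,0,0],[0,0,0],[0,0,0],[0,0,0],[0,0,0],[0,0,0]], jaw=[100,100,100,100,100,100,100,100,100,100,100,100,100,100])

```text
time: 9.15
tool_pos: [465.2, 46.4, 131.5]
tcp_rot: [179.6, -0.5, 8.7]
ft_force: [0.2, -0.1, 0.5]
finger_gap: 85.2
```

```bash
python3 -c "
from h import *
go(469,48,22,8.5)
p,d=cams.snapshot('scene'); np.savez('scene5.npz',p=p,d=d);cv2.imwrite('pics/s5.png',cv2.resize(p[100:340,180:460],None,fx=2.4,fy=2.4)[:,:,::-1])"
```

```text
pos [465.2  46.4 131.5] rot [179.59  -0.5    8.69] F [ 0.25 -0.08  0.54] shift [  3.1  -1.8 109.5]
rotvec [ 0.41 -0.5   0.19]
```

View pics/s5.png

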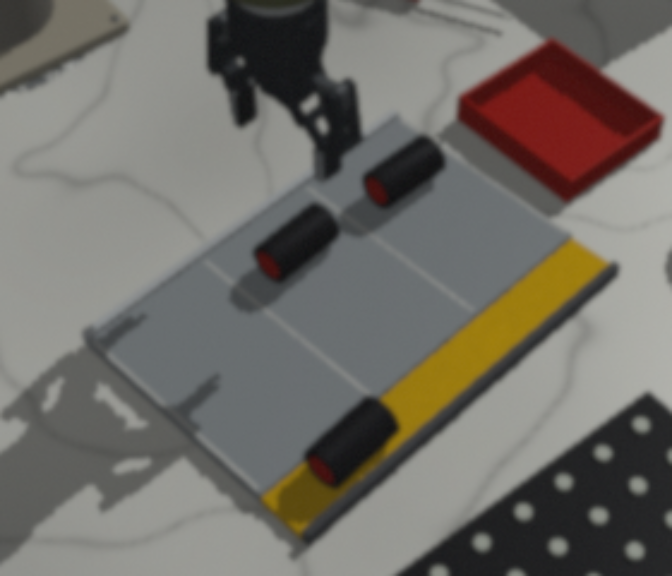

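Right roller lies in the trough (crop (352,442)); the middle one is untouched. Descend.

jog_arm(offset=[[3,-2,25],[0,-1,30],[0,-1,30],[0,0,0]], delta_rot=[[0.4,-0.5,0],[0,0,0],[0,0,0],[0,0,0]], jaw=[100,100,100,100])

```text
time: 9.6
tool_pos: [472.2, 46.7, 47.6]
tcp_rot: [179.9, -0.4, 8.4]
ft_force: [-0.2, -0.7, -0.8]
finger_gap: 85.5
```

```bash
python3 -c "
from h import *
go(469,48,22,8.5)"
```

```text
pos [472.2  46.7  47.6] rot [179.91  -0.36   8.42] F [-0.22 -0.73 -0.75] shift [-3.1 -1.8 25.5]
rotvec [ 0.09 -0.36 -0.08]
```

jog_arm(offset=[[-1,-2,20],[0,0,6],[0,0,0],[0,0,0],[0,0,0]], delta_rot=[[0,-0.4,0],[0,0,0],[0,0,0],[0,0,0],[0,0,0]], jaw=[100,90,75,65,65])

```text
time: 10.1
tool_pos: [475.5, 45.4, 26.9]
tcp_rot: [179.8, -0.2, 8.2]
ft_force: [-0.5, -0.3, 0.2]
finger_gap: 55.5
```

```bash
python3 -c "
from h import *
go(469,48,22,8.5)"
```

```text
pos [475.5  45.4  26.9] rot [179.83  -0.24   8.2 ] F [-0.47 -0.31  0.24] shift [-6.1 -3.6  4.9]
rotvec [ 0.17 -0.24 -0.3 ]
```

jog_arm(offset=[[0,-3,5],[0,0,0],[5,0,0],[5,0,0],[5,0,0],[5,0,0]], delta_rot=[[0,0,0],[0,0,0],[0,0,0],[0,0,0],[0,0,0],[0,0,0]], jaw=[65,65,65,65,65,65])

```text
time: 10.7
tool_pos: [496.4, 51.7, 23.6]
tcp_rot: [179.8, -0.3, 8.2]
ft_force: [-3.5, -0.4, 1.2]
finger_gap: 55.4
```

jog_arm(offset=[[5,0,0],[5,0,0]], delta_rot=[[0,0,0],[0,0,0]], jaw=[65,65])

```text
time: 10.9
tool_pos: [506.3, 53.2, 23.1]
tcp_rot: [179.8, -0.1, 8.2]
ft_force: [-4.6, -0.8, 1.7]
finger_gap: 55.9
```

jog_arm(offset=[[0,0,0]], delta_rot=[[0,0,0]], jaw=[65])

```text
time: 11.0
tool_pos: [507.1, 53.3, 23.1]
tcp_rot: [179.8, -0.2, 8.2]
ft_force: [-1.9, 0.5, 0.1]
finger_gap: 55.5
```

jog_arm(offset=[[0,0,0]], delta_rot=[[0,0,0]], jaw=[65])

```text
time: 11.1
tool_pos: [507.1, 53.3, 22.9]
tcp_rot: [179.8, -0.1, 8.2]
ft_force: [-5.0, -0.4, 2.9]
finger_gap: 55.5
```

The middle roller pushes back with 2 to 5 N when the finger stops, so it is the off-centre one. I'll roll it past the half turn.

jog_arm(offset=[[5,0,0],[5,0,0],[5,0,0],[5,0,0],[5,0,0],[5,0,0],[5,0,0],[4,0,0],[0,0,0]], delta_rot=[[0,0,0],[0,0,0],[0,0,0],[0,0,0],[0,0,0],[0,0,0],[0,0,0],[0,0,0],[0,0,0]], jaw=[65,65,65,65,65,65,65,65,65])

```text
time: 12.0
tool_pos: [547.9, 59.2, 22.6]
tcp_rot: [179.8, -0.1, 8.2]
ft_force: [-2.0, -0.6, 1.4]
finger_gap: 55.6
```

jog_arm(offset=[[0,0,0]], delta_rot=[[0,0,0]], jaw=[65])

```text
time: 12.1
tool_pos: [547.9, 59.2, 22.6]
tcp_rot: [179.8, -0.0, 8.2]
ft_force: [-4.8, -0.9, 1.4]
finger_gap: 55.5
```

```bash
python3 -c "
from h import *
go(*lanexy(0,0),22,8.5)
for n in ('scene',):
  p,d=cams.snapshot(n); np.savez('scene6.npz',p=p,d=d);cv2.imwrite('pics/s6.png',cv2.resize(p[100:340,180:460],None,fx=2.4,fy=2.4)[:,:,::-1])"
```

```text
pos [547.9  59.2  22.6] rot [ 1.7983e+02 -5.0000e-02  8.2400e+00] F [-4.83 -0.92  1.44] shift [-9.2  0.3  0.6]
rotvec [ 0.17 -0.05 -0.26]
```

View pics/s6.png

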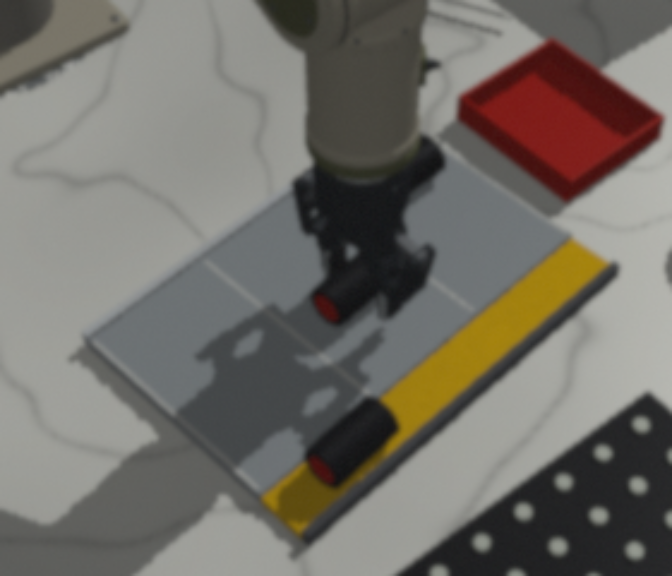

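jog_arm(offset=[[3,0,0],[3,0,0],[3,0,0]], delta_rot=[[0,0,0],[0,0,0],[0,0,0]], jaw=[65,65,65])

```text
time: 12.45
tool_pos: [556.5, 60.6, 22.4]
tcp_rot: [179.8, -0.0, 8.2]
ft_force: [-4.6, -0.4, 2.1]
finger_gap: 55.4
```

jog_arm(offset=[[3,0,0],[3,0,0]], delta_rot=[[0,0,0],[0,0,0]], jaw=[65,65])

```text
time: 12.65
tool_pos: [563.0, 61.5, 22.4]
tcp_rot: [179.8, -0.0, 8.2]
ft_force: [-4.1, -0.4, 1.4]
finger_gap: 55.5
```

jog_arm(offset=[[0,0,0]], delta_rot=[[0,0,0]], jaw=[65])

```text
time: 12.75
tool_pos: [563.6, 61.6, 22.6]
tcp_rot: [179.8, -0.0, 8.2]
ft_force: [-1.7, -0.9, 1.0]
finger_gap: 55.5
```

jog_arm(offset=[[0,0,0]], delta_rot=[[0,0,0]], jaw=[65])

```text
time: 12.85
tool_pos: [563.7, 61.6, 22.5]
tcp_rot: [179.8, -0.0, 8.2]
ft_force: [-3.7, -0.4, 1.6]
finger_gap: 55.5
```

```bash
python3 -c "
from h import *
s=monitor.sense();print(s['tool_pos'],toplate(s['tool_pos']))
for n in ('scene','top'):
  p,d=cams.snapshot(n); np.savez(n+'7.npz',p=p,d=d)
p,d=np.load('scene7.npz').values()
cv2.imwrite('pics/s7.png',cv2.resize(p[160:280,270:410],None,fx=5,fy=5,interpolation=cv2.INTER_CUBIC)[:,:,::-1])
hsv=cv2.cvtColor(p,cv2.COLOR_RGB2HSV);H,S,V=[hsv[...,i].astype(int) for i in range(3)]
red=((H<8)|(H>172))&(S>110)&(V>50)
red[:, :260]=0;red[:,370:]=0;red[:180]=0;red[320:]=0
for m,st,c in blobs(red,15):
  w=ray('scene',c,34)[0];print(st,c,w,toplate(w))
"
```

```text
[563.70382523  61.5578634   22.52284962] [25.09528359  1.05885335]
[317 228   9  10  59] [321.03389831 232.25423729] [559.10922837  24.71234192  34.        ] [ 16.26474046 -35.00670198]
[309 291  10  10  56] [313.5 295.5] [667.20972599 -77.60495207  34.        ] [ 111.78919653 -149.1540827 ]
```

View pics/s7.png

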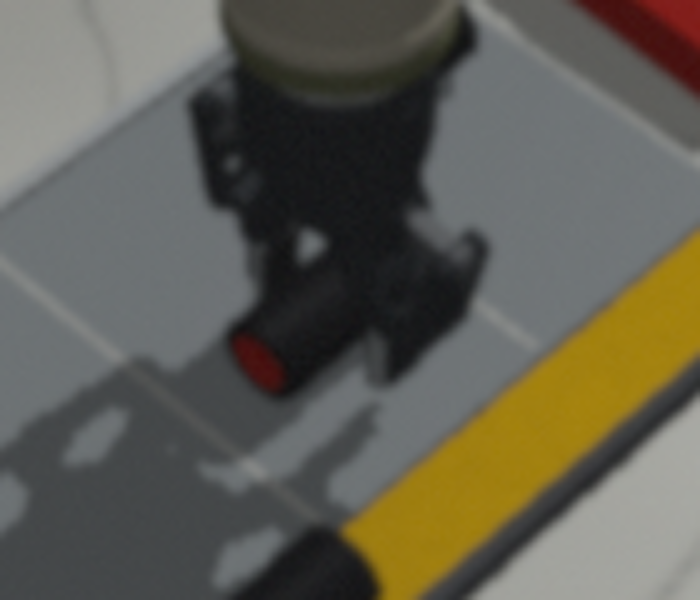

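jog_arm(offset=[[-3,0,1],[-5,0,1],[-5,0,1],[-5,0,1],[-5,0,0],[-3,0,0],[0,0,0],[0,0,0],[0,0,0]], delta_rot=[[0,0,0],[0,0,0],[0,0,0],[0,0,0],[0,0,0],[0,0,0],[0,0,0],[0,0,0],[0,0,0]], jaw=[70,78,85,92,100,100,100,100,100])

```text
time: 13.85
tool_pos: [537.6, 57.6, 19.3]
tcp_rot: [179.8, -0.4, 8.2]
ft_force: [-0.1, -1.2, 1.0]
finger_gap: 85.6
```

```bash
cat > disc.py <<'E'
from h import *
s=monitor.sense();print(s['tool_pos'].round(1),toplate(s['tool_pos']),s['tcp_rot'].round(1),s['ft_force'].round(1),s['finger_gap'])
p,d=cams.snapshot('scene')
hsv=cv2.cvtColor(p,cv2.COLOR_RGB2HSV);H,S,V=[hsv[...,i].astype(int) for i in range(3)]
red=((H<8)|(H>172))&(S>110)&(V>50)
red[:, :250]=0;red[:,390:]=0;red[:150]=0;red[320:]=0
for m,st,c in blobs(red,15):
  w=ray('scene',c,34)[0];print(st[4],c.round(1),w.round(1),toplate(w).round(1))
E
python3 disc.py; python3 disc.py
```

```text
[537.6  57.6  19.3] [-1.31789929  0.15075511] [179.8  -0.4   8.2] [-0.1 -1.2  1. ] 85.58677643326219
128 [383.4 154.2] [471.8 270.4  34. ] [-42.  219.1]
58 [314.2 226.8] [539.6  22.4  34. ] [ -3.4 -35. ]
55 [313.6 295.5] [667.4 -77.5  34. ] [ 112.  -149.1]
[537.6  57.6  19.3] [-1.26759028  0.18349196] [179.8  -0.4   8.2] [ 0.1 -0.4  0.7] 85.63473962566323
128 [383.4 154.2] [471.8 270.4  34. ] [-42.  219.1]
60 [314.1 226.9] [539.7  22.2  34. ] [ -3.3 -35.3]
55 [313.5 295.4] [667.  -77.5  34. ] [ 111.6 -149.1]
```

jog_arm(offset=[[0,0,0],[0,0,0],[0,0,0],[5,0,0],[5,0,0]], delta_rot=[[0,0,0],[0,-0.3,0],[0,0,0],[0,0,0],[0,0,0]], jaw=[90,80,65,65,65])

```text
time: 14.45
tool_pos: [547.9, 59.1, 19.1]
tcp_rot: [179.8, 0.0, 8.2]
ft_force: [0.4, 0.7, 0.4]
finger_gap: 55.4
```

```bash
python3 disc.py
```

```text
[547.9  59.1  19.1] [9.0845409  0.46598613] [179.8   0.    8.2] [0.4 0.7 0.4] 55.43991773063801
128 [383.4 154.2] [471.8 270.4  34. ] [-42.  219.1]
59 [315.3 227.9] [543.1  22.6  34. ] [  0.1 -35.3]
56 [313.5 295.5] [667.3 -77.6  34. ] [ 111.9 -149.1]
```

jog_arm(offset=[[5,0,0],[5,0,0]], delta_rot=[[0,0,0],[0,0,0]], jaw=[65,65])

```text
time: 14.7
tool_pos: [558.2, 60.7, 18.8]
tcp_rot: [179.8, 0.1, 8.2]
ft_force: [-3.2, -0.3, 2.1]
finger_gap: 55.5
```

```bash
python3 disc.py
```

```text
[558.2  60.7  18.8] [19.56022152  0.79251068] [1.798e+02 1.000e-01 8.200e+00] [-3.2 -0.3  2.1] 55.54090020564246
128 [383.4 154.2] [471.8 270.4  34. ] [-42.  219.1]
59 [319.2 230.8] [553.8  24.1  34. ] [ 10.9 -35. ]
55 [313.7 295.7] [667.7 -77.5  34. ] [ 112.3 -149.1]
```

jog_arm(offset=[[5,0,0],[5,0,0]], delta_rot=[[0,0,0],[0,0,0]], jaw=[65,65])

```text
time: 14.95
tool_pos: [568.3, 62.2, 18.4]
tcp_rot: [179.8, 0.2, 8.2]
ft_force: [-3.7, -0.5, 1.5]
finger_gap: 55.2
```

```bash
python3 disc.py
```

```text
[568.3  62.2  18.4] [29.78086426  1.12766588] [179.8   0.2   8.2] [-3.7 -0.5  1.5] 55.230764618202606
127 [383.5 154.2] [472.  270.5  34. ] [-41.8 219.2]
59 [322.9 233.5] [564.   25.7  34. ] [ 21.2 -34.5]
56 [313.5 295.5] [667.2 -77.6  34. ] [ 111.8 -149.2]
```

jog_arm(offset=[[5,0,0],[5,0,0]], delta_rot=[[0,0,0],[0,0,0]], jaw=[65,65])

```text
time: 15.2
tool_pos: [579.0, 63.7, 18.2]
tcp_rot: [179.8, 0.2, 8.2]
ft_force: [-5.0, 0.3, 1.7]
finger_gap: 55.4
```

jog_arm(offset=[[5,0,0],[5,0,0]], delta_rot=[[0,0,0],[0,0,0]], jaw=[65,65])

```text
time: 15.4
tool_pos: [589.7, 65.3, 18.1]
tcp_rot: [179.8, 0.2, 8.2]
ft_force: [-3.9, -0.2, 2.3]
finger_gap: 55.5
```

```bash
python3 disc.py
```

```text
[589.7  65.3  18.1] [51.31208192  1.74411521] [179.8   0.2   8.2] [-3.9 -0.2  2.3] 55.48827529144307
124 [383.8 154.3] [472.5 270.7  34. ] [-41.2 219.3]
60 [330.7 239.3] [585.1  28.8  34. ] [ 42.5 -34. ]
54 [313.5 295.5] [667.1 -77.6  34. ] [ 111.7 -149.1]
```

jog_arm(offset=[[5,0,0]], delta_rot=[[0,0,0]], jaw=[65])

```text
time: 15.55
tool_pos: [595.5, 66.1, 18.1]
tcp_rot: [179.8, 0.2, 8.2]
ft_force: [-4.4, -0.7, 1.2]
finger_gap: 55.4
```

```bash
python3 disc.py
```

```text
[595.5  66.1  18.1] [57.20932915  1.90573776] [179.8   0.2   8.2] [-4.4 -0.7  1.2] 55.43644856555074
114 [384.4 154.6] [474.2 271.2  34. ] [-39.6 219.7]
63 [332.9 240.9] [590.9  29.6  34. ] [ 48.5 -33.8]
55 [313.5 295.4] [667.  -77.5  34. ] [ 111.6 -149.1]
```

jog_arm(offset=[[-5,0,1],[-5,0,1],[-5,0,0],[-5,0,0],[-5,0,0],[-5,0,0],[-5,0,0],[-5,0,0],[-5,0,0]], delta_rot=[[0,0,0],[0,0,0],[0,0,0],[0,0,0],[0,0,0],[0,0,0],[0,0,0],[0,0,0],[0,0,0]], jaw=[65,65,65,65,65,65,62,60,60])

```text
time: 16.5
tool_pos: [553.1, 59.6, 18.8]
tcp_rot: [179.8, -0.5, 8.2]
ft_force: [3.6, 0.9, 2.1]
finger_gap: 51.4
```

```bash
python3 disc.py
```

```text
[553.1  59.6  18.8] [14.35429594  0.30045132] [179.8  -0.5   8.2] [3.6 0.9 2.1] 51.435975162430516
127 [383.4 154.1] [471.6 270.5  34. ] [-42.2 219.2]
60 [322.1 233. ] [561.9  25.3  34. ] [ 19.1 -34.7]
55 [313.6 295.6] [667.5 -77.5  34. ] [ 112.  -149.1]
```

jog_arm(offset=[[-5,0,2],[-5,0,2]], delta_rot=[[0,0,0],[0,0,0]], jaw=[60,60])

```text
time: 16.75
tool_pos: [544.2, 58.1, 15.9]
tcp_rot: [179.8, -0.7, 8.2]
ft_force: [3.9, 0.6, 1.9]
finger_gap: 51.3
```

jog_arm(offset=[[-4,0,-5],[-4,0,-5],[-4,0,-5]], delta_rot=[[0,0,0],[0,0,0],[0,0,0]], jaw=[60,60,60])

```text
time: 17.05
tool_pos: [529.1, 56.0, 29.8]
tcp_rot: [179.8, -0.5, 8.2]
ft_force: [3.1, -0.4, -0.7]
finger_gap: 50.9
```

jog_arm(offset=[[-4,0,-5],[-4,0,-5]], delta_rot=[[0,0,0],[0,0,0]], jaw=[60,60])

```text
time: 17.25
tool_pos: [519.6, 54.8, 40.2]
tcp_rot: [179.8, -0.4, 8.2]
ft_force: [1.8, 1.0, 0.3]
finger_gap: 51.7
```

```bash
python3 disc.py
```

```text
[519.6  54.8  40.2] [-19.54245367  -0.52778659] [179.8  -0.4   8.2] [1.8 1.  0.3] 51.72611224894049
128 [383.4 154.2] [471.8 270.4  34. ] [-42.  219.1]
18 [338.5 180. ] [470.1 142.2  34. ] [-58.5  92. ]
56 [311.1 224.7] [531.2  21.   34. ] [-11.9 -35.5]
56 [313.5 295.5] [667.2 -77.6  34. ] [ 111.8 -149.2]
```

jog_arm(offset=[[-5,0,-3],[-5,0,-1]], delta_rot=[[0,0,0],[0,0,0]], jaw=[60,60])

```text
time: 17.5
tool_pos: [509.8, 53.4, 46.1]
tcp_rot: [179.8, -0.5, 8.2]
ft_force: [2.8, 0.9, 3.2]
finger_gap: 51.4
```

```bash
python3 disc.py
```

```text
[509.8  53.4  46.1] [-29.37793327  -0.82938892] [179.8  -0.5   8.2] [2.8 0.9 3.2] 51.36740450669802
128 [383.4 154.2] [471.8 270.4  34. ] [-42.  219.1]
28 [336.9 178.2] [463.8 142.9  34. ] [-64.7  93.4]
55 [309.6 223.7] [527.4  20.   34. ] [-15.8 -36. ]
55 [313.6 295.5] [667.4 -77.5  34. ] [ 112.  -149.1]
```

jog_arm(offset=[[-5,0,0],[-5,0,0]], delta_rot=[[0,0,0],[0,0,0]], jaw=[60,60])

```text
time: 17.75
tool_pos: [501.6, 52.1, 48.1]
tcp_rot: [179.8, -0.8, 8.2]
ft_force: [2.5, 0.3, 7.0]
finger_gap: 51.1
```

```bash
python3 disc.py
```

```text
[501.6  52.1  48.1] [-37.70372387  -1.11314573] [179.8  -0.8   8.2] [2.5 0.3 7. ] 51.06567946813947
127 [383.4 154.1] [471.6 270.5  34. ] [-42.2 219.2]
22 [335.6 176.7] [458.8 143.4  34. ] [-69.7  94.5]
58 [308.  222.5] [522.8  19.5  34. ] [-20.4 -36. ]
53 [313.6 295.5] [667.2 -77.5  34. ] [ 111.8 -149. ]
```

jog_arm(offset=[[-5,0,0],[-5,0,0]], delta_rot=[[0,0,0],[0,0,0]], jaw=[60,60])

```text
time: 18.0
tool_pos: [492.4, 50.8, 49.7]
tcp_rot: [179.8, -1.0, 8.2]
ft_force: [1.1, 0.9, 4.4]
finger_gap: 51.2
```

```bash
python3 disc.py
```

```text
[492.4  50.8  49.7] [-46.94119848  -1.34371412] [179.8  -1.    8.2] [1.1 0.9 4.4] 51.23989028365241
127 [383.4 154.1] [471.6 270.5  34. ] [-42.2 219.2]
57 [306.2 221.2] [517.7  18.7  34. ] [-25.5 -36.2]
54 [313.5 295.5] [667.1 -77.6  34. ] [ 111.7 -149.1]
```

jog_arm(offset=[[-5,0,0],[-5,0,0]], delta_rot=[[0,0,0],[0,0,0]], jaw=[60,60])

```text
time: 18.25
tool_pos: [481.8, 49.2, 50.1]
tcp_rot: [179.7, -1.1, 8.2]
ft_force: [0.5, 0.4, 4.4]
finger_gap: 51.6
```

```bash
python3 disc.py
```

```text
[481.8  49.2  50.1] [-57.63714095  -1.69712247] [179.7  -1.1   8.2] [0.5 0.4 4.4] 51.63481749898853
127 [383.5 154.2] [472.  270.5  34. ] [-41.8 219.2]
47 [336.8 179.9] [467.5 139.7  34. ] [-61.4  89.8]
51 [304.5 219.9] [512.9  17.9  34. ] [-30.4 -36.4]
54 [313.5 295.4] [667.1 -77.5  34. ] [ 111.7 -149.1]
```

jog_arm(offset=[[-5,0,0],[-5,0,0],[-4,0,0]], delta_rot=[[0,0,0],[0,0,0],[0,0,0]], jaw=[60,60,60])

```text
time: 18.6
tool_pos: [463.9, 46.9, 48.3]
tcp_rot: [179.8, -0.8, 8.2]
ft_force: [0.1, 0.5, -0.3]
finger_gap: 51.4
```

```bash
python3 disc.py
```

```text
[463.9  46.9  48.3] [-75.70108374  -1.99058841] [179.8  -0.8   8.2] [ 0.1  0.5 -0.3] 51.36604640948447
128 [383.4 154.2] [471.8 270.4  34. ] [-42.  219.1]
55 [336.3 179.3] [465.7 139.8  34. ] [-63.2  90.1]
55 [306.2 221.2] [517.8  18.7  34. ] [-25.5 -36.2]
53 [313.5 295.4] [667.  -77.5  34. ] [ 111.6 -149. ]
```

jog_arm(offset=[[0,0,-25],[0,0,-25],[0,0,-25],[0,0,0],[0,0,0],[0,0,0]], delta_rot=[[0,0,0],[0,0,0],[0,0,0],[0,0,0],[0,0,0],[0,0,0]], jaw=[100,100,100,100,100,100])

```text
time: 19.25
tool_pos: [456.5, 46.8, 120.3]
tcp_rot: [179.9, -0.1, 8.2]
ft_force: [0.3, 0.2, 0.2]
finger_gap: 85.3
```

```bash
python3 disc.py; python3 -c "
from h import *
for n in ('top','scene'):
  p,d=cams.snapshot(n); np.savez(n+'8.npz',p=p,d=d)
  a=p[100:340,180:460] if n=='scene' else p[170:370,130:410]
  cv2.imwrite('pics/%s8.png'%n,cv2.resize(a,None,fx=2.4,fy=2.4)[:,:,::-1])"
```

```text
[456.5  46.8 120.3] [-83.07439438  -1.20458408] [ 1.799e+02 -1.000e-01  8.200e+00] [0.3 0.2 0.2] 85.27414001674708
129 [383.4 154.2] [471.8 270.3  34. ] [-42. 219.]
55 [336.2 179.3] [465.4 139.8  34. ] [-63.5  90.1]
57 [320.1 231.5] [556.4  24.3  34. ] [ 13.6 -35.1]
54 [313.4 295.4] [666.9 -77.7  34. ] [ 111.5 -149.2]
```

View pics/scene8.png

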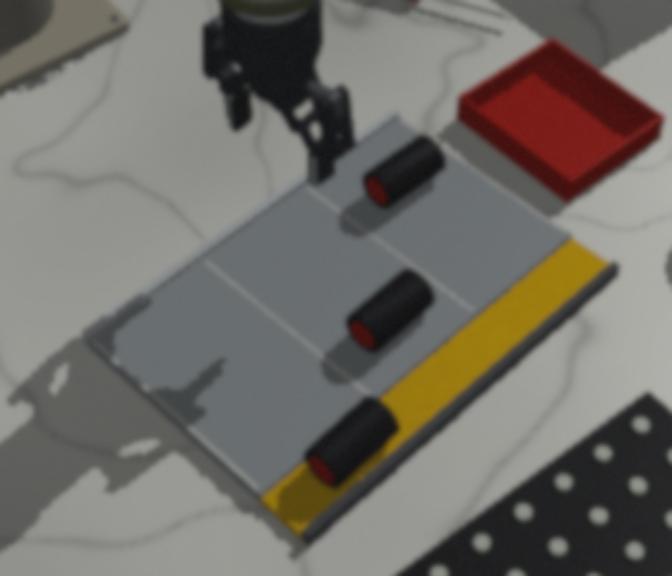

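View pics/top8.png

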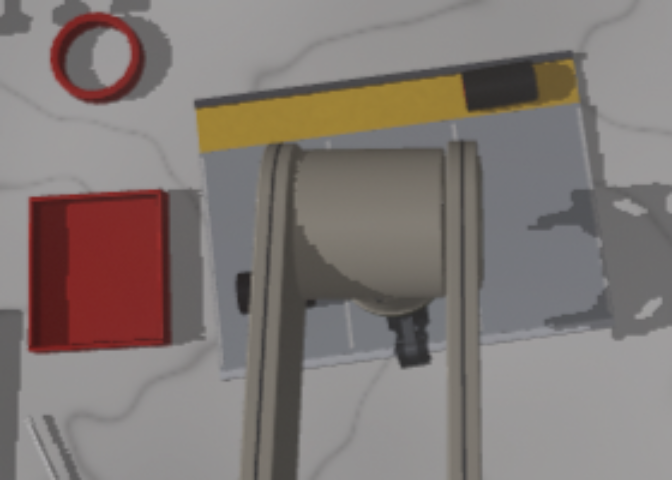

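```bash
python3 disc.py; python3 -c "
from h import *
go(*lanexy(14,0),22,8.2)"
```

```text
[456.1  46.8 119.8] [-83.49430787  -1.13015898] [179.9  -0.    8.2] [-0.4  0.5 -0.1] 85.49363655641253
128 [383.4 154.2] [471.8 270.4  34. ] [-42.  219.1]
54 [336.3 179.4] [465.7 139.6  34. ] [-63.3  90. ]
59 [330.2 238.9] [583.6  28.6  34. ] [ 41. -34.]
52 [313.3 295.4] [666.8 -77.7  34. ] [ 111.4 -149.2]
pos [456.2  46.8 119.9] rot [ 1.7986e+02 -2.0000e-02  8.2400e+00] F [ 0.21 -0.36  0.09] shift [97.4  1.3 97.9]
rotvec [ 0.14 -0.02  0.04]
```

jog_arm(offset=[[45,0,5],[45,0,5],[10,0,5]], delta_rot=[[0,0,0],[0,0,0],[0,0,0]], jaw=[100,100,100])

```text
time: 19.75
tool_pos: [553.6, 61.4, 101.3]
tcp_rot: [179.9, 0.2, 8.2]
ft_force: [-1.2, -0.1, -0.5]
finger_gap: 85.4
```

```bash
python3 disc.py;python3 disc.py
```

```text
[553.6  61.4 101.3] [15.07183627  2.03573241] [179.9   0.2   8.2] [-1.2 -0.1 -0.5] 85.41373038198387
128 [383.4 154.2] [471.8 270.4  34. ] [-42.  219.1]
60 [327.5 237. ] [576.5  27.4  34. ] [ 33.9 -34.4]
52 [313.5 295.5] [667.1 -77.6  34. ] [ 111.7 -149.1]
[553.   61.3 100.5] [14.39987444  2.07037401] [179.9   0.3   8.2] [-2.6 -0.7 -1.2] 85.49942924485289
128 [383.5 154.2] [472.  270.4  34. ] [-41.8 219.1]
58 [326.9 236.4] [574.6  27.3  34. ] [ 32.  -34.2]
53 [313.4 295.5] [667.1 -77.6  34. ] [ 111.6 -149.2]
```

jog_arm(offset=[[13,1,20],[0,0,25],[0,0,20],[0,0,10],[0,0,0]], delta_rot=[[0,0,0],[0,0,0],[0,0,0],[0,0,0],[0,0,0]], jaw=[100,100,100,100,100])

```text
time: 20.35
tool_pos: [561.4, 61.5, 23.7]
tcp_rot: [179.9, 0.5, 8.2]
ft_force: [-1.4, 0.1, 0.1]
finger_gap: 85.7
```

```bash
python3 disc.py;python3 disc.py
```

```text
[561.4  61.5  23.7] [22.77452754  1.25715584] [179.9   0.5   8.2] [-1.4  0.1  0.1] 85.73722653847719
129 [383.4 154.2] [471.8 270.3  34. ] [-42. 219.]
61 [323.5 234. ] [565.8  25.9  34. ] [ 23.  -34.6]
56 [313.5 295.5] [667.2 -77.6  34. ] [ 111.8 -149.2]
[561.9  61.5  24.5] [23.25474617  1.24482461] [179.9   0.5   8.2] [-0.7  1.   0.4] 85.48096313666771
127 [383.5 154.2] [472.  270.5  34. ] [-41.8 219.2]
61 [323.7 234.2] [566.2  25.8  34. ] [ 23.5 -34.7]
56 [313.6 295.6] [667.5 -77.6  34. ] [ 112.1 -149.2]
```

jog_arm(offset=[[0,0,3],[0,0,3],[0,0,2],[-5,0,1],[-5,0,1],[-5,0,0]], delta_rot=[[0,0.5,0],[0,0,0],[0,0,0],[0,0,0],[0,0,0],[0,0,0]], jaw=[90,75,60,60,60,60])

```text
time: 21.05
tool_pos: [551.2, 59.4, 19.6]
tcp_rot: [179.8, -0.7, 8.2]
ft_force: [1.9, 0.9, 0.5]
finger_gap: 51.0
```

```bash
python3 disc.py
```

```text
[551.2  59.4  19.6] [12.40649646  0.36080451] [179.8  -0.7   8.2] [1.9 0.9 0.5] 51.016149115712516
128 [383.4 154.2] [471.8 270.4  34. ] [-42.  219.1]
61 [321.5 232.6] [560.3  25.   34. ] [ 17.5 -34.9]
55 [313.5 295.4] [667.  -77.5  34. ] [ 111.6 -149.1]
```

jog_arm(offset=[[-5,0,2],[-5,0,2]], delta_rot=[[0,0,0],[0,0,0]], jaw=[60,60])

```text
time: 21.3
tool_pos: [542.1, 57.9, 16.8]
tcp_rot: [179.8, -0.9, 8.2]
ft_force: [4.4, 0.6, 1.8]
finger_gap: 51.1
```

jog_arm(offset=[[-5,0,-5],[-5,0,-5],[-5,0,-5],[-5,0,-5]], delta_rot=[[0,0,0],[0,0,0],[0,0,0],[0,0,0]], jaw=[60,60,60,60])

```text
time: 21.7
tool_pos: [519.8, 54.8, 37.1]
tcp_rot: [179.8, -0.9, 8.2]
ft_force: [1.7, 0.6, -0.3]
finger_gap: 50.9
```

```bash
python3 disc.py
```

```text
[519.8  54.8  37.1] [-19.28085406  -0.61610582] [179.8  -0.9   8.2] [ 1.7  0.6 -0.3] 50.87793514873308
128 [383.4 154.2] [471.7 270.4  34. ] [-42.1 219.1]
22 [338.4 180.1] [470.3 141.7  34. ] [-58.4  91.5]
54 [310.8 224.5] [530.5  20.8  34. ] [-12.6 -35.6]
56 [313.6 295.6] [667.5 -77.6  34. ] [ 112.1 -149.2]
```

jog_arm(offset=[[-5,0,-2],[-5,0,-1],[-5,0,0]], delta_rot=[[0,0.3,0],[0,0,0],[0,0,0]], jaw=[60,60,60])

```text
time: 22.05
tool_pos: [506.9, 52.8, 43.6]
tcp_rot: [179.8, -1.6, 8.3]
ft_force: [5.1, 1.9, 7.6]
finger_gap: 51.5
```

```bash
python3 disc.py
```

```text
[506.9  52.8  43.6] [-32.31326652  -1.10419902] [179.8  -1.6   8.3] [5.1 1.9 7.6] 51.461645198743284
127 [383.4 154.1] [471.6 270.5  34. ] [-42.2 219.2]
37 [336.1 177.9] [462.1 142.   34. ] [-66.5  92.7]
56 [307.9 222.4] [522.4  19.4  34. ] [-20.8 -36. ]
56 [313.5 295.5] [667.2 -77.6  34. ] [ 111.8 -149.2]
```

jog_arm(offset=[[-6,0,1],[-6,0,1]], delta_rot=[[0,0,0],[0,0,0]], jaw=[60,60])

```text
time: 22.3
tool_pos: [499.5, 51.5, 45.8]
tcp_rot: [179.7, -2.3, 8.3]
ft_force: [4.5, 1.6, 11.0]
finger_gap: 51.2
```

```bash
python3 disc.py
```

```text
[499.5  51.5  45.8] [-39.82665997  -1.49709757] [179.7  -2.3   8.3] [ 4.5  1.6 11. ] 51.200375743846045
128 [383.4 154.2] [471.8 270.4  34. ] [-42.  219.1]
21 [335.2 176.5] [457.6 143.2  34. ] [-70.8  94.5]
56 [306.2 221.1] [517.6  18.8  34. ] [-25.7 -36. ]
55 [313.5 295.4] [667.  -77.5  34. ] [ 111.6 -149.1]
```

jog_arm(offset=[[-6,0,1],[-6,0,1]], delta_rot=[[0,0,0],[0,0,0]], jaw=[60,60])

```text
time: 22.55
tool_pos: [491.4, 50.3, 47.6]
tcp_rot: [179.7, -2.9, 8.3]
ft_force: [2.9, 2.7, 10.1]
finger_gap: 51.2
```

```bash
python3 disc.py
```

```text
[491.4  50.3  47.6] [-48.01584608  -1.71730509] [179.7  -2.9   8.3] [ 2.9  2.7 10.1] 51.168929135835164
128 [383.4 154.2] [471.8 270.4  34. ] [-42.  219.1]
26 [338.1 180.2] [470.  141.1  34. ] [-58.8  90.9]
54 [304.6 220.1] [513.4  18.   34. ] [-29.9 -36.4]
55 [313.6 295.5] [667.4 -77.5  34. ] [ 112.  -149.1]
```

jog_arm(offset=[[-6,0,1],[-6,0,1],[-6,0,1]], delta_rot=[[0,0.4,0],[0,0.4,0],[0,0.4,0]], jaw=[60,60,60])

```text
time: 22.9
tool_pos: [477.1, 48.2, 48.4]
tcp_rot: [179.7, -4.7, 8.3]
ft_force: [1.0, 1.4, 8.2]
finger_gap: 50.8
```

```bash
python3 disc.py
```

```text
[477.1  48.2  48.4] [-62.4858968   -2.17022612] [179.7  -4.7   8.3] [1.  1.4 8.2] 50.83857352279526
128 [383.4 154.2] [471.8 270.4  34. ] [-42.  219.1]
55 [336.3 179.4] [465.9 139.6  34. ] [-63.   89.9]
54 [302.  218.1] [506.  17.  34.] [-37.4 -36.6]
52 [313.5 295.4] [667.1 -77.4  34. ] [ 111.7 -148.9]
```

jog_arm(offset=[[-6,0,0.5],[-6,0,0.5]], delta_rot=[[0,0,0],[0,0,0]], jaw=[60,60])

```text
time: 23.15
tool_pos: [465.0, 46.3, 47.9]
tcp_rot: [179.7, -4.8, 8.3]
ft_force: [0.5, 0.8, 7.5]
finger_gap: 51.5
```

```bash
python3 disc.py
```

```text
[465.   46.3  47.9] [-74.73229038  -2.68631092] [179.7  -4.8   8.3] [0.5 0.8 7.5] 51.49762398266236
127 [383.5 154.2] [472.  270.5  34. ] [-41.8 219.2]
54 [336.2 179.2] [465.2 139.9  34. ] [-63.7  90.3]
54 [300.2 216.7] [500.7  16.3  34. ] [-42.7 -36.6]
52 [313.3 295.4] [666.8 -77.7  34. ] [ 111.4 -149.2]
```

It has now rolled 68 mm, past the half turn. If released here it could run over the near lip, so I'll roll it back a little and let it settle toward the middle, which went safely before.

jog_arm(offset=[[6,0,0.5],[6,0,0.5],[6,0,0],[6,0,0],[0,0,-25],[0,0,-25],[0,0,-20]], delta_rot=[[0,0,0],[0,0,0],[0,0,0],[0,0,0],[0,-2,0],[0,-3,0],[0,0,0]], jaw=[60,60,60,60,100,100,100])

```text
time: 23.9
tool_pos: [477.1, 49.3, 114.2]
tcp_rot: [179.8, 1.4, 8.3]
ft_force: [0.4, 0.9, 0.4]
finger_gap: 85.6
```

```bash
python3 disc.py
```

```text
[477.1  49.3 114.2] [-62.3437397  -1.0664867] [179.8   1.4   8.3] [0.4 0.9 0.4] 85.56772370698395
128 [383.4 154.2] [471.8 270.4  34. ] [-42.  219.1]
55 [336.3 179.4] [465.9 139.6  34. ] [-63.   89.9]
61 [333.4 241.4] [592.6  29.7  34. ] [ 50.1 -33.9]
52 [313.4 295.3] [666.8 -77.5  34. ] [ 111.4 -149. ]
```

While the middle one settles, I go to the left roller.

```bash
python3 -c "
from h import *
go(461.5,176.3,90,5)"; python3 disc.py
```

```text
pos [479.   49.4 117.5] rot [179.74   1.12   8.29] F [ 2.92 -0.43  2.21] shift [   1.5 -128.2   26.9]
rotvec [0.29 1.12 3.29]
[479.   49.4 117.5] [-60.44809404  -1.21316578] [179.7   1.1   8.3] [ 2.9 -0.4  2.2] 85.53867308924437
127 [383.5 154.2] [472.  270.5  34. ] [-41.8 219.2]
55 [336.3 179.4] [465.9 139.6  34. ] [-63.   89.9]
58 [335.9 243.4] [599.4  30.4  34. ] [ 56.9 -34. ]
54 [313.5 295.4] [667.1 -77.5  34. ] [ 111.7 -149.1]
```

jog_arm(offset=[[0,-40,5],[0,-40,5],[0,-40,5],[0,-5,5],[0,0,0]], delta_rot=[[0,1,3.3],[0,0,0],[0,0,0],[0,0,0],[0,0,0]], jaw=[100,100,100,100,100])

```text
time: 24.5
tool_pos: [462.6, 175.3, 88.6]
tcp_rot: [179.6, 0.3, 4.7]
ft_force: [-0.8, -0.7, -0.5]
finger_gap: 85.4
```

```bash
python3 -c "
from h import *
go(461.5,176.3,24,5)"; python3 disc.py
```

```text
pos [462.6 175.3  88.6] rot [179.61   0.35   4.68] F [-0.85 -0.66 -0.52] shift [-0.6 -1.5 64.6]
rotvec [ 0.39  0.35 -0.32]
[462.6 175.3  88.6] [-62.20381754 125.7305394 ] [179.6   0.3   4.7] [-0.8 -0.7 -0.5] 85.37848115426031
126 [383.6 154.3] [472.2 270.6  34. ] [-41.6 219.2]
56 [336.4 179.4] [465.9 139.7  34. ] [-63.  90.]
60 [328.3 237.7] [578.9  27.6  34. ] [ 36.3 -34.4]
55 [313.4 295.5] [667.1 -77.7  34. ] [ 111.7 -149.2]
```

jog_arm(offset=[[0,-1,25],[0,-1,25],[0,-1,12],[0,0,0],[0,0,0],[0,0,0]], delta_rot=[[0.4,0,0],[0,0,0],[0,0,0],[0,0,0],[0,0,0],[0,0,0]], jaw=[100,100,100,85,70,65])

```text
time: 25.15
tool_pos: [463.6, 172.5, 26.0]
tcp_rot: [179.9, 0.3, 4.4]
ft_force: [0.5, 0.4, 0.3]
finger_gap: 55.7
```

```bash
python3 -c "
from h import *
go(461.5,176.3,22,5)"; python3 disc.py
```

```text
pos [463.6 172.5  26. ] rot [179.94   0.32   4.37] F [0.46 0.44 0.34] shift [-1.8 -4.   4. ]
rotvec [ 0.06  0.32 -0.63]
[463.6 172.5  26. ] [-61.50832493 122.83745139] [179.9   0.3   4.4] [0.5 0.4 0.3] 55.68110077922243
125 [383.7 154.3] [472.3 270.6  34. ] [-41.5 219.3]
55 [336.3 179.4] [465.9 139.6  34. ] [-63.   89.9]
56 [324.7 235. ] [569.2  26.2  34. ] [ 26.4 -34.7]
54 [313.5 295.5] [667.1 -77.6  34. ] [ 111.7 -149.1]
```

Middle roller has settled at plate x 26. I'll push the left one.

jog_arm(offset=[[0,-4,4],[5,0,0],[5,0,0],[5,0,0],[5,0,0]], delta_rot=[[0,0,-0.5],[0,0,0],[0,0,0],[0,0,0],[0,0,0]], jaw=[65,65,65,65,65])

```text
time: 25.7
tool_pos: [486.7, 179.5, 24.6]
tcp_rot: [180.0, 0.0, 5.0]
ft_force: [-0.5, 0.6, -1.2]
finger_gap: 55.6
```

jog_arm(offset=[[5,0,0],[5,0,0],[5,0,0]], delta_rot=[[0,0,0],[0,0,0],[0,0,0]], jaw=[65,65,65])

```text
time: 26.0
tool_pos: [503.4, 181.0, 24.6]
tcp_rot: [180.0, 0.0, 5.0]
ft_force: [0.3, 0.6, -0.4]
finger_gap: 55.6
```

jog_arm(offset=[[0,0,0]], delta_rot=[[0,0,0]], jaw=[65])

```text
time: 26.1
tool_pos: [504.3, 181.0, 24.7]
tcp_rot: [180.0, -0.0, 4.9]
ft_force: [1.0, 0.0, 0.1]
finger_gap: 55.3
```

```bash
python3 disc.py
```

```text
[504.3 181.   24.7] [-20.10342507 126.58817114] [180.   -0.    4.9] [1.  0.  0.1] 55.319663868615336
70 [385.7 153.7] [473.9 275.4  34. ] [-39.4 223.8]
58 [348.1 188.3] [501.7 142.9  34. ] [-27.1  89.1]
56 [323.1 233.7] [564.5  25.7  34. ] [ 21.7 -34.6]
55 [313.6 295.5] [667.4 -77.5  34. ] [ 112.  -149.1]
```

jog_arm(offset=[[5,0,0],[5,0,0],[5,0,0]], delta_rot=[[0,0,0],[0,0,0],[0,0,0]], jaw=[65,65,65])

```text
time: 26.45
tool_pos: [518.7, 182.2, 24.2]
tcp_rot: [180.0, 0.1, 5.0]
ft_force: [-0.3, -0.3, -0.0]
finger_gap: 55.5
```

jog_arm(offset=[[5,0,0],[5,0,0],[5,0,0],[5,0,0],[5,0,0]], delta_rot=[[0,0,0],[0,0,0],[0,0,0],[0,0,0],[0,0,0]], jaw=[65,65,65,65,65])

```text
time: 26.95
tool_pos: [546.2, 184.6, 24.1]
tcp_rot: [180.0, 0.1, 5.0]
ft_force: [-1.6, -0.1, 0.4]
finger_gap: 55.9
```

```bash
python3 disc.py
```

```text
[546.2 184.6  24.1] [ 21.90964949 125.30875633] [1.8e+02 1.0e-01 5.0e+00] [-1.6 -0.1  0.4] 55.8664922140188
59 [360.8 197.8] [539.  146.5  34. ] [10.4 88.3]
58 [323.1 233.7] [564.5  25.8  34. ] [ 21.8 -34.6]
55 [313.6 295.5] [667.3 -77.5  34. ] [ 111.9 -149.1]
```

Left roller runs freely (|F| about 1 N or less, no press-back over 74 mm). Rolling it on.

jog_arm(offset=[[5,0,0],[5,0,0],[5,0,0],[5,0,0],[5,0,0],[5,0,0],[5,0,0],[5,0,0],[5,0,0],[5,0,0],[5,0,0],[5,0,0]], delta_rot=[[0,0,0],[0,0,0],[0,0,0],[0,0,0],[0,0,0],[0,0,0],[0,0,0],[0,0,0],[0,0,0],[0,0,0],[0,0,0],[0,0,0]], jaw=[65,65,65,65,65,65,65,65,65,65,65,65])

```text
time: 28.2
tool_pos: [611.6, 190.2, 24.0]
tcp_rot: [180.0, 0.1, 4.9]
ft_force: [-0.5, -0.7, -0.2]
finger_gap: 55.3
```

```bash
python3 disc.py
```

```text
[611.6 190.2  24. ] [ 87.56991232 123.27911744] [1.8e+02 1.0e-01 4.9e+00] [-0.5 -0.7 -0.2] 55.250996322342296
75 [381.  152.3] [463.9 270.1  34. ] [-49.9 219.7]
65 [383.6 215.6] [604.8 151.7  34. ] [76.4 85.9]
59 [323.2 233.8] [564.8  25.7  34. ] [ 22.  -34.7]
56 [313.5 295.5] [667.2 -77.6  34. ] [ 111.8 -149.2]
```

jog_arm(offset=[[5,0,0],[5,0,0],[5,0,0],[2.5,0,0],[0,0,0],[0,0,0]], delta_rot=[[0,0,0],[0,0,0],[0,0,0],[0,0,0],[0,0,0],[0,0,0]], jaw=[65,65,65,65,65,65])

```text
time: 28.85
tool_pos: [631.9, 191.9, 24.2]
tcp_rot: [180.0, -0.0, 4.9]
ft_force: [-0.8, 0.0, 0.5]
finger_gap: 55.4
```

```bash
sed -i 's/390:/410:/' disc.py; python3 disc.py; python3 -c "
from h import *
p,d=cams.snapshot('scene'); np.savez('scene9.npz',p=p,d=d)
cv2.imwrite('pics/s9.png',cv2.resize(p[100:340,200:480],None,fx=2.4,fy=2.4)[:,:,::-1])"
```

```text
[631.9 191.9  24.2] [107.94861407 122.5981689 ] [180.   -0.    4.9] [-0.8  0.   0.5] 55.36285292952456
191 [386.4 154.5] [476.6 274.8  34. ] [-36.7 223. ]
68 [395.2 225.7] [639.3 152.3  34. ] [110.7  82.4]
59 [323.2 233.8] [564.8  25.7  34. ] [ 22.  -34.7]
56 [313.5 295.5] [667.2 -77.6  34. ] [ 111.8 -149.2]
```

View pics/s9.png

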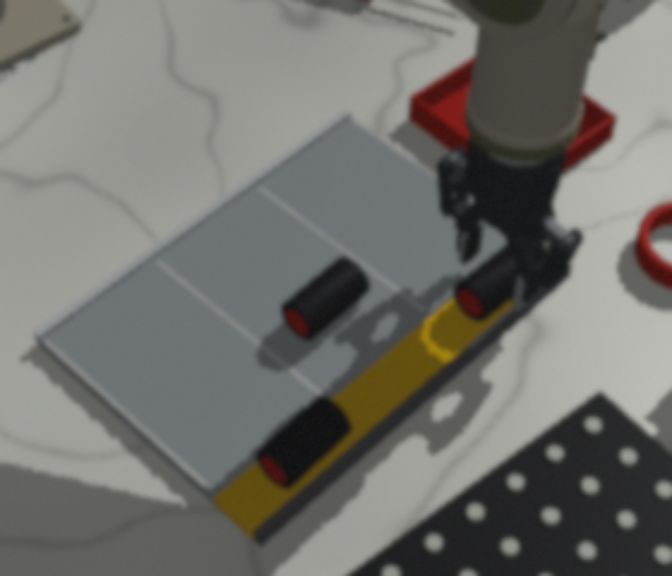

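jog_arm(offset=[[0,0,0],[0,0,0],[0,0,-10],[0,0,-30],[0,0,-40],[0,0,-10],[-40,35,0],[-40,40,0],[0,40,0],[0,0,0]], delta_rot=[[0,0,0],[0,0,0],[0,0,0],[0,0,0],[0,0,0],[0,0,0],[0,0,-2],[0,0,0],[0,0,0],[0,0,0]], jaw=[100,100,100,100,100,100,100,100,100,100])

```text
time: 29.95
tool_pos: [561.9, 70.1, 116.3]
tcp_rot: [180.0, 0.3, 7.3]
ft_force: [0.4, 0.0, 0.5]
finger_gap: 85.5
```

```bash
python3 disc.py; python3 -c "
from h import *
go(*lanexy(22,0.5),70,8)
p,d=cams.snapshot('scene'); np.savez('scene10.npz',p=p,d=d)
cv2.imwrite('pics/s10.png',cv2.resize(p[100:340,200:480],None,fx=2.4,fy=2.4)[:,:,::-1])
hsv=cv2.cvtColor(p,cv2.COLOR_RGB2HSV)
m=(hsv[...,2]<60); m[:, :290]=0;m[:,370:]=0;m[:190]=0;m[255:]=0
for b,st,c in blobs(m,100):
  w=ray('scene',rect(b),34)[:,:2].astype(np.float32);R=cv2.minAreaRect(w);print(st,R,toplate(R[0]))
"
```

```text
[561.9  70.1 116.3] [24.31852401  9.75995902] [180.    0.3   7.3] [0.4 0.  0.5] 85.47044089150876
560 [396.8 159.3] [502.2 282.8  34. ] [-10.4 228. ]
65 [395.1 225.6] [639.1 152.4  34. ] [110.5  82.5]
57 [323.1 233.8] [564.7  25.7  34. ] [ 22.  -34.7]
55 [313.7 295.7] [667.7 -77.5  34. ] [ 112.3 -149.1]
pos [561.3  72.1 115.9] rot [-179.94    0.41    7.27] F [-0.15  0.88  0.04] shift [-1.8 11.3 45.9]
rotvec [-0.06  0.41 -0.73]
[355 190  15  14 135] ((537.9051513671875, 151.49813842773438), (29.96151351928711, 36.43980407714844), 51.41797637939453) [ 9.88562351 93.38160725]
[318 208  35  34 645] ((561.3921508789062, 59.6567268371582), (43.97642135620117, 90.4638900756836), 8.258528709411621) [22.57900279 -0.56179141]
```

View pics/s10.png

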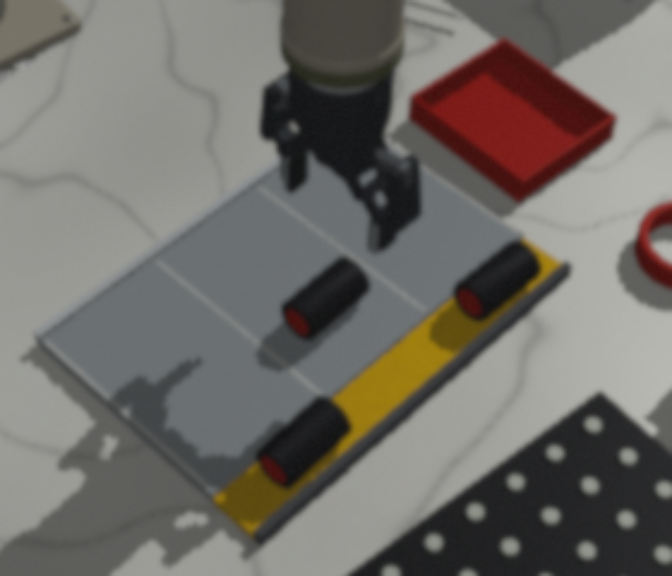

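jog_arm(offset=[[-2,11,20],[0,0,20],[0,0,0]], delta_rot=[[0,0.4,-0.7],[0,0,0],[0,0,0]], jaw=[100,100,100])

```text
time: 30.35
tool_pos: [563.6, 65.2, 77.4]
tcp_rot: [-179.9, -0.3, 8.2]
ft_force: [-0.6, -0.3, 0.1]
finger_gap: 85.7
```

```bash
python3 -c "
from h import *
go(*lanexy(22.3,0),17,8)"
```

```text
pos [563.6  65.2  77.4] rot [-179.86   -0.3     8.15] F [-0.57 -0.28  0.08] shift [-3.6  4.8 60.4]
rotvec [-0.14 -0.3   0.15]
```

jog_arm(offset=[[-3,5,20],[0,0,20],[0,0,16],[0,0,0]], delta_rot=[[0,0,0],[0,0,0],[0,0,0],[0,0,0]], jaw=[100,100,100,100])

```text
time: 30.75
tool_pos: [565.3, 64.2, 23.7]
tcp_rot: [-179.8, -0.6, 8.4]
ft_force: [0.1, 0.4, -0.2]
finger_gap: 85.4
```

```bash
python3 -c "
from h import *
go(*lanexy(22.3,0),17,8)"
```

```text
pos [565.3  64.2  23.7] rot [-179.84   -0.58    8.4 ] F [ 0.12  0.35 -0.17] shift [-4.8  3.4  6.6]
rotvec [-0.16 -0.58  0.4 ]
```

jog_arm(offset=[[-4,3,6],[-1,0,0],[0,0,0],[0,0,0],[0,0,0],[0,0,0],[0,0,0],[0,0,0]], delta_rot=[[0,-0.5,0],[0,0,0],[0,0,0],[0,0,0],[0,0,0],[0,0,0],[0,0,0],[0,0,0]], jaw=[100,80,60,30,30,30,30,30], newtons=60)

```text
time: 31.55
tool_pos: [563.1, 61.3, 20.8]
tcp_rot: [-179.9, -0.3, 8.4]
ft_force: [0.2, -0.3, -1.2]
finger_gap: 38.1
```

```bash
python3 -c "
from h import *
go(*lanexy(22.3,0),17,8)"
```

```text
pos [563.1  61.3  20.8] rot [-179.86   -0.3     8.45] F [ 0.18 -0.32 -1.16] shift [-2.2  0.8  3.8]
rotvec [-0.15 -0.3   0.45]
```

jog_arm(offset=[[0,0,0],[0,0,0],[0,0,5],[-1,0,1],[0,0,0],[0,0,0],[0,0,0],[0,0,0],[0,0,0]], delta_rot=[[0,0,0],[0,0,0],[0,0,0],[0,0,0],[0,0,0],[0,0,0],[0,0,0],[0,0,0],[0,0,0]], jaw=[65,65,65,65,30,30,30,30,30])

```text
time: 32.45
tool_pos: [562.7, 61.1, 15.2]
tcp_rot: [-179.9, -0.4, 8.4]
ft_force: [0.4, 0.2, 0.2]
finger_gap: 38.4
```

```bash
python3 -c "
from h import *
go(*lanexy(22.3,0),17,8)
s=monitor.sense();print(s['finger_gap'])"
```

```text
pos [562.7  61.1  15.2] rot [-179.87   -0.36    8.45] F [0.4  0.19 0.17] shift [-1.7  0.6 -1.8]
rotvec [-0.13 -0.36  0.45]
38.44491595147886
```

jog_arm(offset=[[0,0,-5],[0,0,-10],[0,0,-10],[0,0,0],[0,0,0]], delta_rot=[[0,0,0],[0,0,0],[0,0,0],[0,0,0],[0,0,0]], jaw=[30,30,30,30,30])

```text
time: 32.95
tool_pos: [559.3, 60.9, 39.3]
tcp_rot: [-179.8, 0.0, 8.4]
ft_force: [-0.9, 1.0, -7.6]
finger_gap: 38.1
```

```bash
python3 -c "
from h import *
p,d=cams.snapshot('scene'); np.savez('scene11.npz',p=p,d=d)
cv2.imwrite('pics/s11.png',cv2.resize(p[100:340,200:480],None,fx=2.4,fy=2.4)[:,:,::-1])
go(484.5,346.3,130,3)
"
```

```text
pos [559.5  60.9  39.4] rot [-1.7983e+02 -1.0000e-02  8.4400e+00] F [ 0.24  0.69 -5.65] shift [ -32.2 -293.6  -89.7]
rotvec [-0.17 -0.01  5.44]
```

View pics/s11.png

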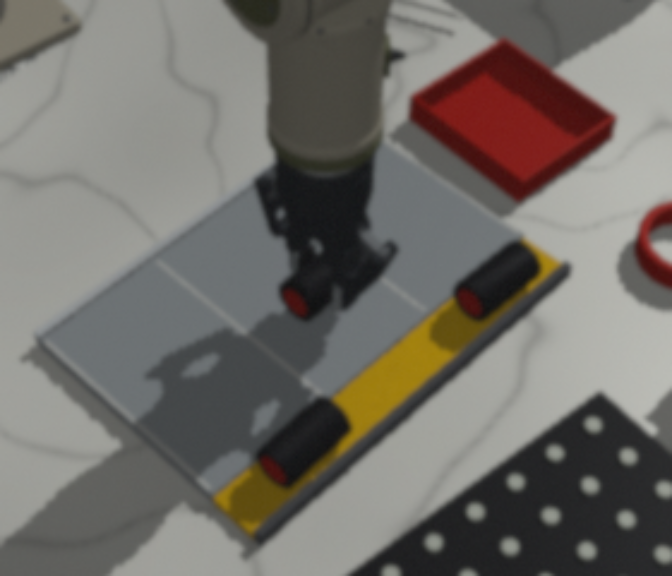

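The roller is held level (Fz about -6 N). Carrying it to the red tray.

jog_arm(offset=[[0,0,-25],[0,0,-25],[-4,-35,-10],[-4,-35,0],[-4,-35,0],[-4,-35,0],[-4,-35,0],[-4,-35,0],[-4,-35,0],[0,-25,0],[0,0,0],[0,0,0]], delta_rot=[[0,0,0],[0,0,0],[0,0,1],[0,0,1],[0,0,1],[0,0,0],[0,0,0],[0,0,0],[0,0,0],[0,0,0],[0,0,0],[0,0,0]], jaw=[30,30,30,30,30,30,30,30,30,30,30,30])

```text
time: 34.2
tool_pos: [498.3, 335.0, 98.4]
tcp_rot: [-179.9, 0.3, 5.2]
ft_force: [-0.5, -0.1, -6.9]
finger_gap: 38.3
```

```bash
python3 -c "
from h import *
go(484.5,346.3,60,3)
print(monitor.sense()['finger_gap'])
"
```

```text
pos [498.3 335.   98.4] rot [-179.85    0.25    5.16] F [-0.52 -0.08 -6.89] shift [-12.6 -12.4  38.5]
rotvec [-0.14  0.25  2.16]
38.26659980033781
```

jog_arm(offset=[[-12,-12,10],[0,0,20],[0,0,10],[0,0,0]], delta_rot=[[0,0,2],[0,0,0],[0,0,0],[0,0,0]], jaw=[30,30,30,30])

```text
time: 34.6
tool_pos: [485.7, 343.4, 57.0]
tcp_rot: [-179.9, 0.3, 2.9]
ft_force: [-0.3, -0.3, -7.3]
finger_gap: 38.2
```

```bash
python3 -c "
from h import *
go(484.5,346.3,6.5,3)
for n in ('scene','top'):
  p,d=cams.snapshot(n); np.savez(n+'12.npz',p=p,d=d)
  a=p[80:260,310:520] if n=='scene' else p[200:360,100:300]
  cv2.imwrite('pics/%s12.png'%n,cv2.resize(a,None,fx=3,fy=3)[:,:,::-1])
"
```

```text
pos [485.7 343.4  57. ] rot [-179.92    0.26    2.94] F [-0.28 -0.29 -7.33] shift [-0.8 -2.8 50.5]
rotvec [-0.08  0.26 -0.06]
```

View pics/scene12.png

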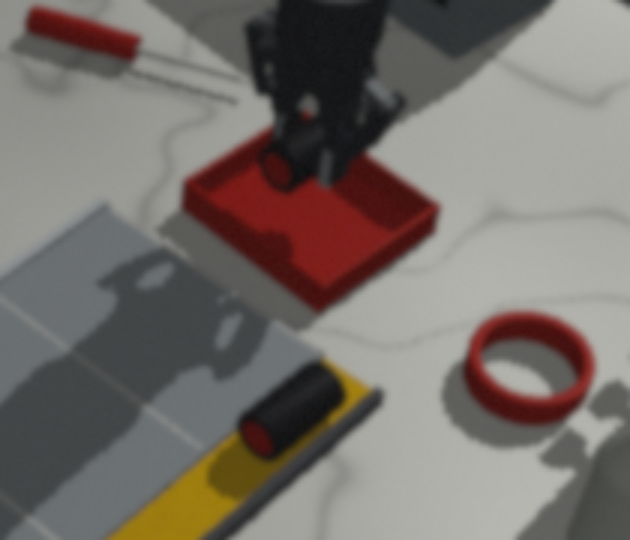

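The roller hangs over the tray (crop (295,155) is its disc, raised 40 mm). Lowering it.

jog_arm(offset=[[0,-3,14],[0,0,14],[0,0,10],[0,0,4],[0,0,0]], delta_rot=[[0,0,0],[0,0,0],[0,0,0],[0,0,0],[0,0,0]], jaw=[30,30,30,30,30])

```text
time: 35.2
tool_pos: [488.3, 347.2, 14.8]
tcp_rot: [-179.8, -0.0, 2.9]
ft_force: [-0.3, -0.0, -6.7]
finger_gap: 38.2
```

```bash
python3 -c "
from h import *
go(484.5,346.3,6.5,3)"
```

```text
pos [488.3 347.2  14.8] rot [-1.7979e+02 -1.0000e-02  2.8600e+00] F [-0.29 -0.04 -6.73] shift [-3.8  0.8  8.3]
rotvec [-0.21 -0.01 -0.14]
```

jog_arm(offset=[[-1,0,3],[0,0,2],[0,0,1],[0,0,0]], delta_rot=[[0,0,0],[0,0,0],[0,0,0],[0,0,0]], jaw=[30,30,30,30])

```text
time: 35.6
tool_pos: [487.6, 347.6, 9.0]
tcp_rot: [-179.8, -0.0, 2.9]
ft_force: [0.7, 0.7, -6.6]
finger_gap: 38.1
```

jog_arm(offset=[[0,0,1],[0,0,1],[0,0,0]], delta_rot=[[0,0,0],[0,0,0],[0,0,0]], jaw=[30,30,30])

```text
time: 35.9
tool_pos: [488.2, 347.9, 7.7]
tcp_rot: [-179.7, -0.1, 2.9]
ft_force: [-0.2, 0.0, -7.8]
finger_gap: 38.2
```

jog_arm(offset=[[0,0,1.5],[0,0,0]], delta_rot=[[0,0,0],[0,0,0]], jaw=[30,30])

```text
time: 36.1
tool_pos: [488.5, 348.1, 6.5]
tcp_rot: [-179.7, -0.2, 2.9]
ft_force: [0.1, -0.6, -8.3]
finger_gap: 38.4
```

jog_arm(offset=[[0,0,1],[0,0,0]], delta_rot=[[0,0,0],[0,0,0]], jaw=[30,30])

```text
time: 36.3
tool_pos: [489.0, 348.4, 6.4]
tcp_rot: [-179.7, -0.2, 2.9]
ft_force: [-0.3, -0.6, -6.4]
finger_gap: 38.3
```

jog_arm(offset=[[0,0,1.5],[0,0,1]], delta_rot=[[0,0,0],[0,0,0]], jaw=[30,30])

```text
time: 36.5
tool_pos: [489.9, 349.0, 6.2]
tcp_rot: [-179.6, -0.3, 2.9]
ft_force: [-2.6, -1.9, 3.6]
finger_gap: 38.4
```

```bash
python3 -c "
from h import *
go(484.5,346.3,6.5,3)
p,d=cams.snapshot('scene'); np.savez('scene13.npz',p=p,d=d)
cv2.imwrite('pics/s13.png',cv2.resize(p[90:190,350:470],None,fx=6,fy=6,interpolation=cv2.INTER_CUBIC)[:,:,::-1])"
```

```text
pos [489.9 349.    6.2] rot [-179.64   -0.31    2.88] F [-2.61 -1.91  3.65] shift [-5.6  2.4 -0.3]
rotvec [-0.36 -0.31 -0.11]
```

View pics/s13.png

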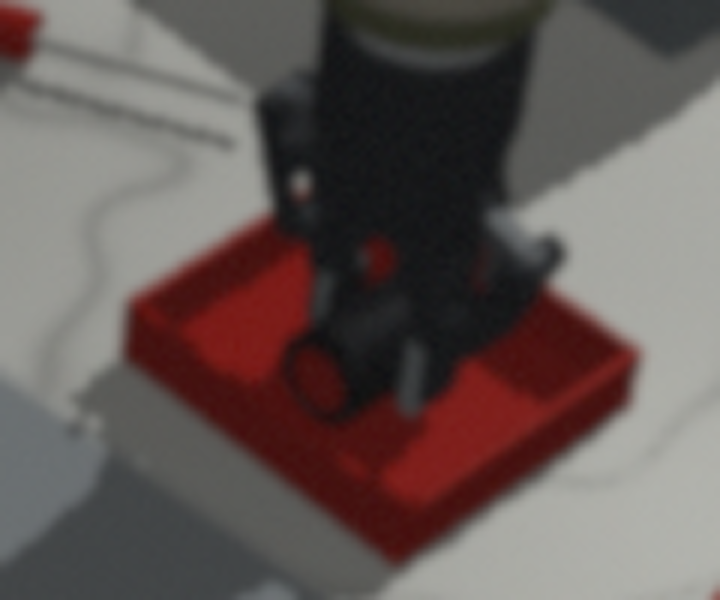

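Contact with the tray floor is felt (Fz went from -7 to +3.6 N). Releasing gently.

jog_arm(offset=[[0,0,-1],[0,0,0],[0,0,0],[0,0,0],[0,0,0],[0,0,0],[0,0,0],[0,0,0]], delta_rot=[[0,0,0],[0,0,0],[0,0,0],[0,0,0],[0,0,0],[0,0,0],[0,0,0],[0,0,0]], jaw=[48,50,52,55,58,62,66,70], newtons=20)

```text
time: 37.35
tool_pos: [492.3, 350.3, 8.9]
tcp_rot: [-179.5, -0.6, 2.9]
ft_force: [-0.0, -0.1, -1.4]
finger_gap: 59.4
```

jog_arm(offset=[[0,0,0],[0,0,-5],[0,0,-10],[0,0,-20],[0,0,-30],[0,0,-40],[0,0,-40],[0,0,0],[0,0,0]], delta_rot=[[0,0,0],[0,0,0],[0,0,0],[0,0,0],[0,0,0],[0,0,0],[0,0,0],[0,0,0],[0,0,0]], jaw=[70,70,70,70,70,70,70,70,70])

```text
time: 38.25
tool_pos: [490.3, 348.7, 163.9]
tcp_rot: [-179.5, -0.6, 2.9]
ft_force: [0.7, 0.6, -1.3]
finger_gap: 59.2
```

Run:
```python
from h import *
print(monitor.sense()['tool_pos'],monitor.sense()['ft_force'])
for n in ('scene','top'):
  p,d=cams.snapshot(n); np.savez(n+'14.npz',p=p,d=d)
  a=p[80:340,200:520] if n=='scene' else p[170:370,100:420]
  cv2.imwrite('pics/%s14.png'%n,cv2.resize(a,None,fx=2.2,fy=2.2)[:,:,::-1])
```

```text
[490.34386149 348.67051376 163.8771982 ] [ 0.65111397  0.58804944 -1.32400124]
```

View pics/scene14.png

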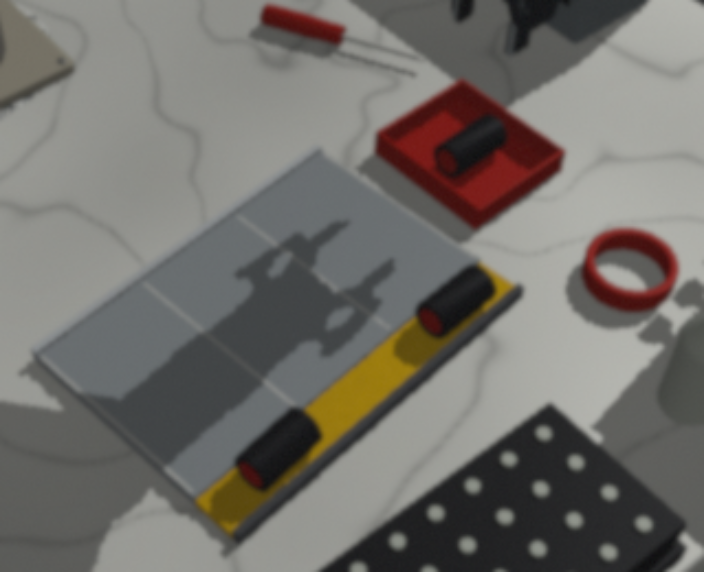

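View pics/top14.png

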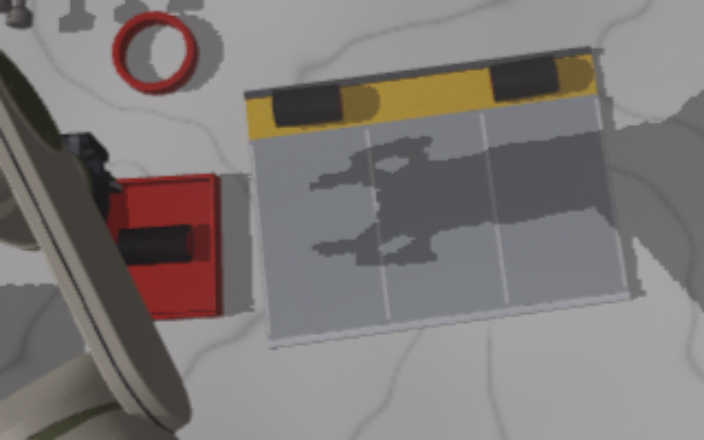

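The scene view shows the middle roller flat in the tray (crop (470,145)), and the other two in the trough at (455,300) and (280,450). I'll wait, then check that all three are at rest.

jog_arm(offset=[[0,0,0],[0,0,0],[0,0,0],[0,0,0],[0,0,0],[0,0,0],[0,0,0],[0,0,0]], delta_rot=[[0,0,0],[0,0,0],[0,0,0],[0,0,0],[0,0,0],[0,0,0],[0,0,0],[0,0,0]], jaw=[70,70,70,70,70,70,70,70])

```text
time: 39.15
tool_pos: [487.7, 347.1, 157.6]
tcp_rot: [-179.7, -0.1, 2.9]
ft_force: [-0.8, -0.1, 0.1]
finger_gap: 59.6
```

```bash
cat > chk.py <<'E'
from h import *
def an(n,p,boxes):
  V=cv2.cvtColor(p,cv2.COLOR_RGB2HSV)[...,2]
  for name,(x0,x1,y0,y1),z in boxes:
    m=V<(45 if n=='top' else 55); k=np.zeros_like(m);k[y0:y1,x0:x1]=1;m&=k
    bs=blobs(m,80)
    if not bs: print(name,'none');continue
    b=max(bs,key=lambda q:q[1][4])
    w=ray(n,rect(b[0]),z)[:,:2].astype(np.float32);R=cv2.minAreaRect(w);print(n,name,b[2].round(1),np.round(R[0],1),np.round(R[1],1),round(R[2],1),'plate',toplate(R[0]).round(1))
for i in range(2):
  p,_=cams.snapshot('top'); an('top',p,[('L',(222,258,207,230),30),('R',(320,358,194,219),30)])
  p,_=cams.snapshot('scene'); an('scene',p,[('tray',(385,440,125,165),25)])
  hsv=cv2.cvtColor(p,cv2.COLOR_RGB2HSV);H,S,V=[hsv[...,j].astype(int) for j in range(3)]
  np.savez('last.npz',p=p)
print(monitor.sense()['time'])
E
python3 chk.py
```

```text
L none
R none
scene tray [415.1 145.1] [488.  349.9] [ 45.7 102.8] 4.2 plate [-16.8 296.2]
L none
R none
scene tray [415.1 145.1] [488.  349.9] [ 45.7 102.8] 4.2 plate [-16.8 296.2]
39.35
```

```bash
sed -i "s/45 if n=='top'/60 if n=='top'/" chk.py; python3 chk.py
python3 - <<'E'
from h import *
def reds(p):
  hsv=cv2.cvtColor(p,cv2.COLOR_RGB2HSV);H,S,V=[hsv[...,j].astype(int) for j in range(3)]
  return [(s[4],c.round(1).tolist()) for m,s,c in blobs(((H<8)|(H>172))&(S>120)&(V>60),100)]
print(reds(np.load('scene0.npz')['p']));print(reds(np.load('last.npz')['p']))
E
```

```text
top L [238.9 217.4] [633.7 191.7] [39.3 70. ] 5.4 plate [109.7 122.2]
top R [337.9 205.1] [659.1 -42. ] [39.9 68.5] 8.7 plate [ 107.9 -112.8]
scene tray [415.1 145.1] [488.  349.9] [ 45.7 102.8] 4.2 plate [-16.8 296.2]
top L [238.9 217.4] [633.5 191.7] [39.6 70. ] 5.4 plate [109.5 122.2]
top R [337.9 205.1] [659.1 -42. ] [39.9 68.5] 8.7 plate [ 107.9 -112.8]
scene tray [415.1 145.1] [488.  349.9] [ 45.7 102.8] 4.2 plate [-16.8 296.2]
39.55
[(np.int32(300), [336.9, 90.6]), (np.int32(3129), [412.6, 149.2]), (np.int32(717), [485.7, 202.3]), (np.int32(324), [185.9, 398.3])]
[(np.int32(102), [402.5, 30.6]), (np.int32(299), [336.9, 90.6]), (np.int32(2556), [412.3, 149.9]), (np.int32(722), [485.9, 202.2]), (np.int32(325), [185.9, 398.4])]
```

Everything is at rest, and the red bystanders are where they were. Handing in.

```bash
python3 -c "
from h import *
print(r.hand_in())"
```

```text
the job is handed in; nothing more can be done
None
```

I handed the job in at about 39.6 s of the 72 s. The left and right rollers are in the yellow trough and the off-centre middle roller lies flat in the red tray. One step, the middle roller's half turn, did not go as described.

- **Left and right rollers:** Each took about 1 N or less of push apart from one −1.6 N reading on the left (sensor noise about ±0.7 N), with no press-back over more than 70 mm. I pushed both on with one finger, never squeezed or lifted, until they dropped into the trough.
- **Middle roller:** It resisted with 3 to 5 N and pressed back when the finger stopped, so I treated it as the off-centre one. I gripped it at 60 N and lowered it into the tray until I felt the floor, then let it go.

**What disagreed:**
- **Slid instead of rolling over:** Under the forward push the middle roller moved about 87 mm without turning over. It seems to have slid and then rolled about 20 mm back when let go.
- **Half turn made backwards:** I then rolled it about 68 mm the other way, rising with the finger and dragging over its top, with up to 11 N on that roller. The half turn is worked out from travel, not seen.
- **Lurch only on letting go:** I saw no lurch past the half turn. I rolled it back slightly before letting go, because it might have run over the near lip. It then ran off by itself, overshot and swung to rest.
- **Press-back readings:** These scattered between 1.7 and 5 N, partly above the 1 to 2.5 N stated.

**Last checks:**
- **Trough rollers:** The axes are at plate x = 109.6 mm (left) and 107.9 mm (right), against 98 to 118 mm allowed.
- **Tray roller:** It is about 4 mm from the tray centre in x and y.
- **At rest:** Repeated pictures showed no motion, and the gripper was clear at 158 mm height.
- **Bystanders:** The tape, end cap and screwdriver had not moved. I did not measure the wrench, cup or bottle at the end, but the arm never worked near them.

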